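# Pin a golf ball into the crown-marking jig and hold it shut

## Robot

A 6-joint arm with a two-finger parallel gripper is mounted at the origin on a cart in front of the work surface, level with it; the furniture and walls round the work are solid. World frame = base frame: x ahead of the robot, y to its left, z up, the work surface at z = 0. Lengths are in mm, angles in rad, forces in N, time in s.
With the tool pointing down it reaches from about 275 to 825 mm from the base axis. Payload 5.2 kg.
Tool frame: the origin (TCP) lies between the finger pads; the fingertips stand 8 mm ahead of it and the grasp point (between the pads) lies 11 mm behind it; x points along the fingers, y is the direction in which the jaws open and shut, and the axes are right-handed (so a half turn about x gives the same grasp; the last joint's range is limited). The gripper opens to 93 mm and grips with 3 to 60 N. Pads are 15 mm wide; open, the fingers measure 128 mm over their backs; the gripper's body (75 mm by 188 mm) begins 65 mm behind the grasp point.
Start: joints at [-1.431, 0.259, 1.535, -0, 1.348, -0.203], TCP at [184.89, -517.997, 226.653] pointing down, gripper open.
Joint ranges: [-3.14, 3.14], [-0.91, 2.08], [0.19, 2.58], [-1.22, 4.36], [0.22, 2.71], [-3.12, 3.12]. Speed limits (rad/s): [2.57, 2.57, 3.14, 3.14, 3.14, 3.14].

## Interface

Orientations are given as a rotation vector (axis times angle).
In Python, from workcell import status, eyes, finish_job gives the robot as it stands.
- The arm moves only by the shell command python3 -m creep 'ROWS' [FORCE]. ROWS is JSON, a list of rows, each a list of 7 numbers: the finger opening in cm, from 0 to 9.3, then the shift along the tool's x, y, z in cm, then the turn, a rotation vector about the tool's x, y, z in degrees. A call has 1 to 20 rows; each row is the pose to reach, as a shift and turn from the pose commanded when the call began, along the tool's axes at that moment; what a row does not reach only later rows make up. A row lasts 1/8 s, in which the tool goes at most 62.5 mm and 10.7 degrees, less where a joint would pass 70% of its speed; a pose out of reach is approached as far as the arm can. A call with a gripper value outside its range is refused whole. The fingers move at their own pace and stop on an object; FORCE is the grip in N (left out, the last holds). Time passes only in rows, so rows that repeat a pose let the fingers close. It gives the time, the measured TCP pose, the force and the opening at its end, in the units of the state.
- status.get_obs(): the state, without advancing time (a new reading comes with each control period).
- eyes.camera(name): name is "scene" or "top" or "wrist"; returns a dict with "pixels" (384x512x3 uint8, red, green, blue), "z_map" (384x512 float32, mm along the optical axis (not along the pixel's ray), 0 where there is no reading), "mtx" (3x3 intrinsics, pixels), "rvec" (rotation vector, rad) and "tvec" (3), from world to camera coordinates, as OpenCV has them. Camera axes: x right, y down, z forward; pixel columns grow to the right and rows downward; lengths in mm; the calibration is good to about 2 mm. The wrist camera is an equidistant fisheye: a pixel r from the principal point sees the ray r / f radians off the axis. A picture is of the moment at which its call begins.
- finish_job(): hands the job in, once; it reports no verdict.
The state is a dict: "clock": time; "qpos": joint angles; "qd": joint speeds; "joint_torque": joint torques, N m; "tool_pos": TCP position; "tool_rot": TCP orientation; "ft_force": force on the tool from outside, world axes, zero at the start; "wrist_torque": the same for the moment, N m; "opening": opening from 0.0 (shut) to 1.0 (fully open).
Only numpy, scipy, OpenCV 4.12 (cv2) and the standard library are available. Lean on these libraries where they do the work, as an engineer would, in place of code of your own. Each camera call takes 0.05 s, during which the arm holds its last target.

## Task

Get the yellow golf ball ready for its crown mark: take it from the wooden rack, lower it gently between the two black pot walls of the marking jig until it rests on the sprung seat, let it go and swing the hinged blue template down over it. Then take the red-knobbed pin from its stand, push it down through the template's brass-ringed hole into the steel block below and, because the spring pushes the template up again, finish with the pin still gripped and pressed down, its collar fully home and the template shut flat. Leave the two white balls, the loose club head beside the jig and the green-capped marker where they are.

Things in the scene. Friction and masses are not known exactly. Their poses are not given: they have to be found in the camera images.
- ball_yellow: Yellow golf ball, 42.7 mm diameter, 46 g. Origin at its centre. It starts in one of the three seats of the wooden rack, its centre 44 mm above the table; white balls lie in the other two. Grip it across its centre with the fingers on the two long sides of the rack's strip.
- ball_white_a: White golf ball, same size, in another seat of the rack; leave it. Origin at its centre.
- ball_white_b: White golf ball, same size, in another seat of the rack; leave it. Origin at its centre.
- rack: Ball rack, fixed: light wooden strip 190 mm long (its x) by 36 mm wide (its y), top 26 mm above the table, with three 24 mm holes 62 mm apart along its x in which the balls sit. Origin under its middle, on the table; x along the strip, z up.
- jig: Marking jig, fixed. Origin on the table under the middle of the ball pot; z up, -x its front (pin block, finger tab), +x its back (hinge). Aluminium base plate x -85 to +95 mm, 100 mm wide, top at z 12 mm. Template (hinged blue lid), pot and block are described at the points below.
- nest (a point): Where the ball's centre is when it rests free on the sprung seat: 44.8 mm above the table, 4 mm lower once the template is shut. Pot: curved black walls in front and behind, inner radius 24.5 mm, top 52 mm above the table; open towards the jig's +y and -y by slots 36 mm wide, so fingers closing along that y can go down with the ball and open there. Seat spring: 3 N preload, 1.5 N/mm, 6 mm travel.
- base_hole (a point): Mouth of the upright 12 mm hole (44 mm deep) in the steel block, on its axis, 56 mm above the table, 50 mm in front of the pot's middle. Block 30 x 36 mm. Axes as the jig.
- lid_hinge (a point): Point on the template's hinge axis (which is the jig's y), 56 mm above the table, 70 mm behind the pot's middle; fixed, axes as the jig. Template: plate 8 mm thick, 76 mm wide, under face in the hinge plane, 138 mm long from the hinge, 0.15 kg, with a 30 mm window 70 mm from the hinge that bears on the ball.
- lid (a joint): Template opening, rad: 0 shut flat on the block (hard stop), 1.57 upright, 1.7 to 2.0 at the start (leaning back), limit 2.1. The hinge is stiff (0.12 N m friction): it stays where it is left, about 1 N at the tab swings it. Swung down it meets the ball at about 0.06 rad; from there the spring resists, 4 to 5 N at the pin hole shuts it; let go, it springs back to about 0.06.
- lid_tab (a point): Middle of the template's black finger tab (16 x 40 mm, to 152 mm from the hinge) on the outer face (the upper one when shut), 144 mm from the hinge; moves with the template. Its z is the outer face's normal, -x points away from the hinge. While open the outer face looks backwards, away from the pot: push there to close.
- lid_hole (a point): Mouth of the template's 12 mm pin hole on the outer (upper) face, 120 mm from the hinge, 64 mm above the table when shut, over the block's hole; moves with the template, axes as lid_tab.
- pin: Locating pin, about 90 g. Origin at the centre of the collar's underside; z up. Below it a steel shank of 10 mm diameter, parallel to z -29 mm, then a bullet nose to z -38 mm; collar 28 mm diameter, z 0 to 4 mm; red knob 20 mm diameter, z 4 to 36 mm, to grip from above. Starts upright in the stand, collar on its top (42 mm). Fully home in the jig its origin is 64 mm above the table.
- pin_stand: Pin stand, fixed: wooden block 56 x 56 x 42 mm with an upright 12 mm hole in the middle that holds the pin. Origin under its middle, on the table.
- club_head: Loose black golf club head, 70 x 119 x 50 mm, lying behind and left of the jig; leave it. Origin under its middle.
- marker: Loose marker pen, white with green cap, 135 mm long, 17 mm thick, lying on the table between rack and jig; leave it. Origin under its middle.

How it is judged:
By the outcome, as a careful person would: the job done as asked, in the order asked, and still so for the second after the job is handed in, while the arm keeps its last pose, push and grip.
It also fails if it takes over 72 s, if anything falls off the work surface, if the arm or the gripper's body presses on something with over 40 N, if the wrist force passes 120 N, or if a joint passes its speed limit or range.

## Working session

There is one attempt and no reset: what is moved stays moved. The work goes in short steps, Python scripts to look and compute and a shell command to move; the robot and the scene stay as the last step left them, time stands still between calls to the robot, and variables do not carry over. Pictures are saved under pics/ and viewed, and the job is handed in when it is done.

```bash
ls; mkdir -p pics
python3 - <<'E'
from workcell import status, eyes
import cv2
print(status.get_obs())
for n in ("scene","top","wrist"):
    c=eyes.camera(n); cv2.imwrite(f"pics/{n}0.png",c["pixels"][:,:,::-1]); print(n,c["mtx"].tolist(),c["rvec"],c["tvec"])
E
```

```text
pics
{'clock': 0.0, 'qpos': array([-1.43077395e+00,  2.59347858e-01,  1.53604115e+00, -4.68119499e-06,
        1.34800683e+00, -2.02798696e-01]), 'qd': array([-0.00172459, -0.00010594,  0.00110471, -0.00051331,  0.00079958,
       -0.00075981]), 'joint_torque': array([ 6.92599933e-04, -4.37299240e+01, -2.84003073e+01,  7.21650571e-02,
        4.11335542e-02, -1.45780041e-04]), 'tool_pos': array([ 184.82748269, -517.46532236,  225.831913  ]), 'tool_rot': array([ 2.03605698,  0.35431431, -2.03594948]), 'ft_force': array([-0.37686999,  0.12943799,  0.3761082 ]), 'wrist_torque': array([ 0.01880411, -0.0185972 , -0.0426717 ]), 'opening': 0.9997639163698401}
scene [[492.02845075514887, 0.0, 251.78225057290865], [0.0, 492.02845075514887, 201.86278799940618], [0.0, 0.0, 1.0]] [ 0.95563508 -2.39000601  1.16199742] [423.97141413 292.93253906 826.54509453]
top [[404.0025786307966, 0.0, 250.65300405968446], [0.0, 404.0025786307966, 188.19765917117365], [0.0, 0.0, 1.0]] [ 2.24491232 -2.17980491  0.06601305] [ -24.01842578  562.50085982 1114.24012097]
wrist [[297.3186396354542, 0.0, 255.96014324212854], [0.0, 297.3186396354542, 191.15446045346562], [0.0, 0.0, 1.0]] [-2.37345234  1.67206774  0.23808112] [-548.83850102  -32.00487846  390.99445643]
```

View pics/scene0.png

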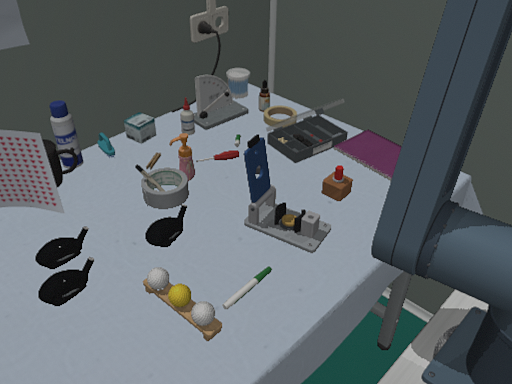

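View pics/top0.png

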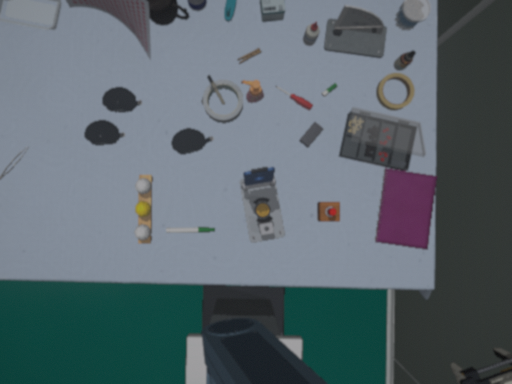

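View pics/wrist0.png

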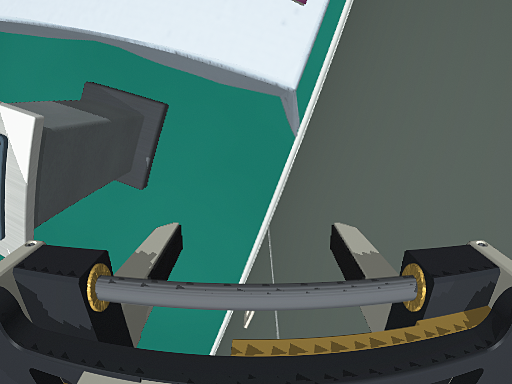

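The scene view shows the rack at (180,300) with the yellow ball in the middle seat, the jig at (285,220) with the template leaning back, and the pin stand at (338,183). The top view shows the rack at (144,210), jig at (263,212), pin at (332,212) and marker at (190,230).

```bash
cat > h.py <<'E'
import numpy as np, cv2
from scipy.spatial.transform import Rotation as R
from workcell import status, eyes
def rays(c,uv,fish=False):
    uv=np.atleast_2d(np.float64(uv)); K=c["mtx"]; Rm=cv2.Rodrigues(np.float64(c["rvec"]))[0]
    x=np.c_[(uv[:,0]-K[0,2])/K[0,0],(uv[:,1]-K[1,2])/K[1,1]]
    if fish:
        r=np.linalg.norm(x,axis=1)+1e-9; d=np.c_[x*(np.sin(r)/r)[:,None],np.cos(r)]
    else: d=np.c_[x,np.ones(len(x))]
    o=-Rm.T@np.ravel(c["tvec"]); return o,d@Rm
def plane(c,uv,z,fish=False):
    o,d=rays(c,uv,fish); return o+d*((z-o[2])/d[:,2])[:,None]
def cloud(c):
    v,u=np.mgrid[0:384,0:512]; o,d=rays(c,np.c_[u.ravel(),v.ravel()])
    z=c["z_map"].ravel(); return (o+d*z[:,None]).reshape(384,512,3)
def proj(c,P):
    return cv2.projectPoints(np.float64(P).reshape(-1,1,3),np.float64(c["rvec"]),np.float64(c["tvec"]),c["mtx"],None)[0].reshape(-1,2)
def blobs(m,amin=8):
    n,l,s,ce=cv2.connectedComponentsWithStats(m.astype(np.uint8)); return [(s[i,4],ce[i],l==i) for i in range(1,n) if s[i,4]>=amin]
def tri(c1,u1,c2,u2):
    o1,d1=rays(c1,u1);o2,d2=rays(c2,u2);d1=d1[0]/np.linalg.norm(d1[0]);d2=d2[0]/np.linalg.norm(d2[0])
    A=np.c_[d1,-d2];t=np.linalg.lstsq(A,o2-o1,rcond=None)[0];p,q=o1+t[0]*d1,o2+t[1]*d2
    return (p+q)/2,np.linalg.norm(p-q)
E
python3 - <<'E'
from h import *
cs=eyes.camera("scene");ct=eyes.camera("top")
import pickle;pickle.dump((cs,ct),open("c0.pkl","wb"))
pts={}
for n,c in (("s",cs),("t",ct)):
    hsv=cv2.cvtColor(c["pixels"],cv2.COLOR_RGB2HSV);H,S,V=hsv[...,0].astype(int),hsv[...,1].astype(int),hsv[...,2].astype(int)
    W=cloud(c)
    for k,m in (("yel",(abs(H-26)<5)&(S>170)&(V>120)),("red",((H<5)|(H>175))&(S>170)&(V>110)),("wood",(abs(H-14)<6)&(S>90)&(V>80)),("blue",(abs(H-110)<10)&(S>110)&(V<140))):
        for a,ce,l in blobs(m,15):
            p=W[l]; p=p[np.isfinite(p).all(1)]
            print(n,k,a,ce.round(1),np.median(p,0).round(1),p.min(0).round(0),p.max(0).round(0))
x=cv2.resize(ct["pixels"][150:260,120:360],None,fx=3.3,fy=3.3,interpolation=cv2.INTER_CUBIC);cv2.imwrite("pics/tz.png",x[:,:,::-1])
x=cv2.resize(cs["pixels"][125:255,220:370],None,fx=4.5,fy=4.5,interpolation=cv2.INTER_CUBIC);cv2.imwrite("pics/sz.png",x[:,:,::-1])
E
```

```text
s yel 294 [178.  293.5] [492.7 290.9  57.8] [ -9. 269.  39.] [513. 634. 739.]
s red 36 [226.2 152.8] [ 808.5 -139.5   20.6] [ 793. -164.   14.] [ 826. -112.   25.]
s red 21 [339.3 167.5] [ 503.2 -217.6   77.4] [ 498. -227.   75.] [ 509. -210.   81.]
s wood 221 [182.8 145.4] [819.   -3.6  91.9] [ -9. -23.  68.] [834. 634. 739.]
s wood 39 [153.7 159.1] [937.4   7.5  10.2] [918. -17.   5.] [956.  35.  13.]
s wood 221 [336.5 183.9] [ 493.  -200.9   40.8] [  -9. -246.    8.] [531. 634. 739.]
s wood 701 [186.6 311.7] [472.8 294.9  25.2] [ -9. 265.   3.] [592. 634. 739.]
s blue 246 [ 58.3 108.8] [1082.   165.8  167. ] [ -9. 144. 146.] [1111.  634.  739.]
s blue 68 [ 66.5 135.6] [1072.2  169.6   95. ] [1063.  140.   81.] [1096.  188.  103.]
s blue 1029 [257.2 169.6] [585.6 -17.5 133.4] [  -9. -139.    6.] [703. 634. 739.]
s blue 44 [ 78.9 158.6] [1068.   152.    18.7] [1023.  141.    6.] [1076.  177.   54.]
s blue 89 [ 67.6 161. ] [1074.   181.4   23.2] [ -9. 168.   7.] [1094.  634.  739.]
t yel 87 [141.3 208.3] [499.9 280.7  62.1] [484. 268.  57.] [513. 292.  69.]
t red 32 [332.4 211.5] [ 505.6 -222.7   79. ] [ 499. -229.   75.] [ 512. -213.   84.]
t wood 130 [254.1  87. ] [818.4  -7.3 123. ] [520. -23.  84.] [ 830.   20. 1135.]
t wood 32 [144.3 199.2] [524.1 282.3  26.8] [516. 269.  22.] [529. 294.  30.]
t wood 232 [328.  211.2] [ 506.4 -213.1   42.4] [ 481. -246.   36.] [ 529.   16. 1135.]
t wood 64 [262.2 209. ] [507.6 -39.9  26.4] [487. -57.  20.] [520. -23.  32.]
t wood 40 [144.2 220.9] [464.2 281.9  26.7] [454. 266.  23.] [475. 292.  30.]
t blue 17 [259. 178.] [585.6 -24.5 111.7] [520. -33. 107.] [ 588.   16. 1135.]
```

View pics/tz.png

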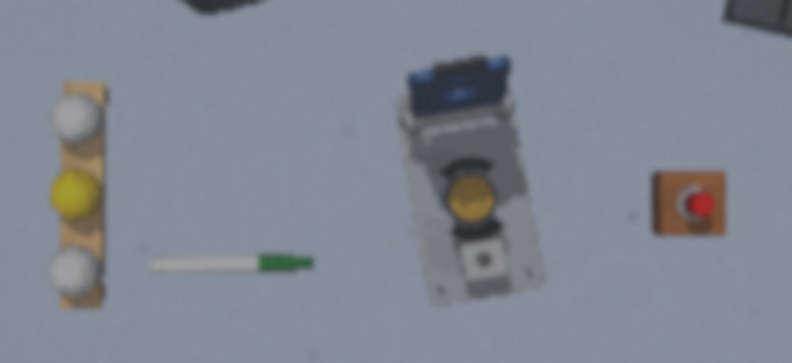

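View pics/sz.png

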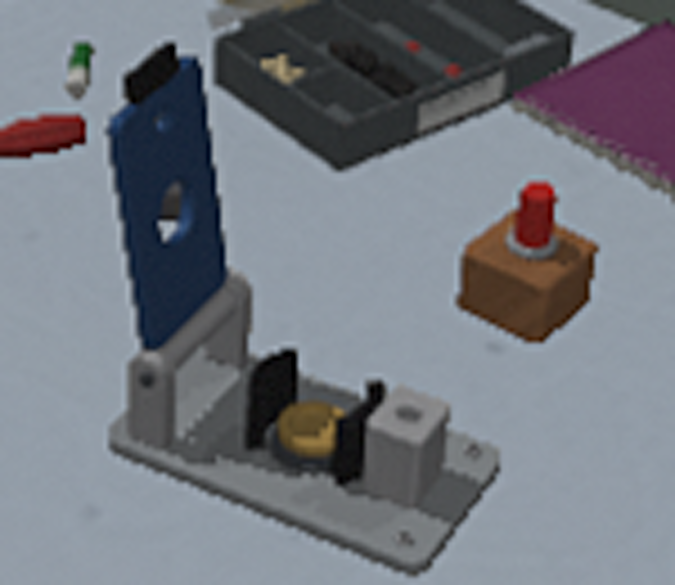

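Run:
```python
from h import *
import pickle;cs,ct=pickle.load(open("c0.pkl","rb"))
def hsvof(c):
    h=cv2.cvtColor(c["pixels"],cv2.COLOR_RGB2HSV).astype(int);return h[...,0],h[...,1],h[...,2]
def big(m): return max(blobs(m,5),key=lambda b:b[0])
# balls: ball mask by minEnclosing
def ballm(c):
    H,S,V=hsvof(c); return big((abs(H-27)<7)&(S>140)&(V>60)&( (np.mgrid[0:384,0:512][1]<215)))
bt=ballm(ct);bs=ballm(cs)
print(bt[:2],bs[:2])
for c,b in((ct,bt),(cs,bs)):
    cn=cv2.findContours(b[2].astype(np.uint8),0,1)[0][0]; print(cv2.minEnclosingCircle(cn),plane(c,cv2.minEnclosingCircle(cn)[0],44),plane(c,b[1],44))
print("tri",tri(ct,bt[1],cs,bs[1]))
# red knob
for c,n in((ct,'t'),(cs,'s')):
    H,S,V=hsvof(c);u,v=np.mgrid[0:384,0:512][::-1]
    m=((H<6)|(H>174))&(S>140)&(V>60)&(u>320)&(u<350)&(v>155)&(v<225)
    b=big(m);print(n,"red",b[0],b[1],np.where(b[2].any(1))[0][[0,-1]],np.where(b[2].any(0))[0][[0,-1]],plane(c,b[1],62))
# stand top by depth
for c in (ct,cs):
    W=cloud(c);ok=(c["z_map"]>0)
    m=ok&(abs(W[...,2]-42)<5)&(abs(W[...,0]-505)<45)&(abs(W[...,1]+213)<45)
    r=cv2.minAreaRect(np.float32(W[m][:,:2]));print("stand",m.sum(),r)
    m=ok&(abs(W[...,2]-12)<4)&(abs(W[...,0]-520)<130)&(abs(W[...,1]+40)<100)
    r=cv2.minAreaRect(np.float32(W[m][:,:2]));print("base",m.sum(),r)
    m=ok&(abs(W[...,2]-56)<5)&(abs(W[...,0]-450)<30)&(abs(W[...,1]+50)<40)
    r=cv2.minAreaRect(np.float32(W[m][:,:2]));print("block",m.sum(),r)
    m=ok&(abs(W[...,2]-26)<3)&(abs(W[...,0]-500)<120)&(abs(W[...,1]-285)<35)
    print("rack",m.sum(),cv2.minAreaRect(np.float32(W[m][:,:2])))
    print("tabletop",np.median(W[ok&(abs(W[...,0]-500)<60)&(abs(W[...,1]-150)<40)],0))
print("hole top",plane(ct,(267.0,228.8),56),"scene",plane(cs,(220+408/4.5,125+413/4.5),56))
```

```text
(np.int32(144), array([142.25      , 208.28472222])) (np.int32(416), array([179.22596154, 295.02644231]))
((142.5, 208.5), 6.96429443359375) [[498.56243577 281.67339957  44.        ]] [[499.11958572 282.36242753  44.        ]]
((179.15908813476562, 295.0), 11.55541706085205) [[498.58227636 284.31110761  44.        ]] [[498.44503986 284.26718676  44.        ]]
tri (array([499.38512076, 283.1107653 ,  42.23247987]), np.float64(0.859939236331177))
t red 45 [332.28888889 211.51111111] [208 215] [329 336] [[ 505.35152089 -225.66651134   62.        ]]
s red 98 [338.63265306 172.51020408] [166 179] [335 342] [[ 504.13310903 -219.80446115   62.        ]]
stand 333 ((504.844970703125, -221.76626586914062), (51.61836624145508, 55.609474182128906), 1.6650511026382446)
base 1437 ((503.0389404296875, -30.560081481933594), (170.984375, 233.584228515625), 78.87162780761719)
block 159 ((461.57403564453125, -49.77484130859375), (42.89244842529297, 36.054954528808594), 10.267119407653809)
rack 350 ((497.23150634765625, 280.8451843261719), (185.6183624267578, 36.092525482177734), 2.2498316764831543)
tabletop [499.84871754 150.04590604   2.91621217]
stand 270 ((505.401123046875, -219.85499572753906), (56.37765884399414, 61.494544982910156), 3.435838222503662)
base 1439 ((509.3631591796875, -37.383201599121094), (181.02978515625, 104.9324951171875), 11.441197395324707)
block 192 ((461.79119873046875, -46.95298767089844), (42.397178649902344, 38.57917022705078), 12.205952644348145)
rack 663 ((498.9851379394531, 283.3442687988281), (190.64865112304688, 37.7169075012207), 1.3570812940597534)
tabletop [500.01195129 150.90769631   2.24906132]
hole top [[454.26846975 -53.22056382  56.        ]] scene [[454.30823273 -47.99339884  56.        ]]
```

```bash
cat >> h.py <<'E'
def delta(p,yaw_deg=None,rot=None,flip=False):
    """row (cm,deg) to put TCP at p, tool x down, jaw axis at world yaw_deg from +y (or rot)"""
    s=status.get_obs();R0=R.from_rotvec(s["tool_rot"])
    if rot is None:
        y=R.from_euler("z",yaw_deg,degrees=True).apply([0,1,0])
        if (y@R0.as_matrix()[:,1]<0)!=flip: y=-y
        x=np.array([0,0,-1.]);rot=R.from_matrix(np.c_[x,y,np.cross(x,y)])
    sh=R0.inv().apply(np.float64(p)-s["tool_pos"])/10; t=(R0.inv()*rot).as_rotvec(degrees=True)
    print("row shift",sh.round(2),"turn",t.round(1)); return sh,t
def st():
    s=status.get_obs();print("t",round(s["clock"],2),"pos",s["tool_pos"].round(1),"F",s["ft_force"].round(1),"open",round(s["opening"]*93,1),"q",s["qpos"].round(2))
    print(R.from_rotvec(s["tool_rot"]).as_matrix().round(3).tolist())
E
python3 - <<'E'
from h import *
st(); delta([499,283.5,140],1.8); delta([499,283.5,140],1.8,flip=True)
E
```

```text
t 0.25 pos [ 184.9 -517.8  226.3] F [-0.2  1.1 -0.1] open 92.9 q [-1.43  0.26  1.54 -0.    1.35 -0.2 ]
[[-0.0, 0.336, -0.942], [0.001, -0.942, -0.336], [-1.0, -0.001, -0.0]]
row shift [  8.69 -64.9  -56.52] turn [17.8 -0.   0. ]
row shift [  8.69 -64.9  -56.52] turn [-1.622e+02 -1.000e-01 -0.000e+00]
```

```bash
python3 -m creep '[[7,1,-10,-8.7,2.7],[7,1,-20,-17.4,5.4,0,0]]' 2>&1 | tail -3; python3 -m creep '[[7,0.5,-5,-4.4,2,0,0],[7,1,-10,-8.8,4,0,0],[7,1.5,-15,-13.2,6,0,0],[7,2,-20,-17.6,8,0,0],[7,2,-25,-22,9,0,0],[7,2,-30,-26.2,10,0,0],[7,2,-35,-30.5,12,0,0],[7,2,-40,-35,13,0,0],[7,2,-45,-39,14,0,0],[7,2,-50,-43.5,15,0,0],[7,2,-55,-48,16,0,0],[7,2,-60,-52.3,17,0,0],[7,2,-64.9,-56.5,17.8,0,0],[7,2,-64.9,-56.5,17.8,0,0],[7,2,-64.9,-56.5,17.8,0,0],[7,2,-64.9,-56.5,17.8,0,0],[7,2,-64.9,-56.5,17.8,0,0],[7,2,-64.9,-56.5,17.8,0,0],[7,2,-64.9,-56.5,17.8,0,0],[7,2,-64.9,-56.5,17.8,0,0]]'
python3 - <<'E'
from h import *
st();delta([499,283.5,140],1.8)
c=eyes.camera("wrist");cv2.imwrite("pics/w1.png",c["pixels"][:,:,::-1])
E
```

```text
invalid input
clock: 2.75
tool_pos: [498.9, 282.8, 206.9]
tool_rot: [2.206, 0.035, -2.205]
ft_force: [-0.6, 0.2, -0.4]
opening: 0.756
t 2.75 pos [498.9 282.8 206.9] F [-0.6  0.2 -0.4] open 70.3 q [ 0.32  0.31  1.51 -0.    1.32  1.86]
[[0.0, 0.032, -1.0], [0.0, -1.0, -0.032], [-1.0, -0.0, -0.0]]
row shift [ 6.69 -0.07 -0.01] turn [ 0. -0.  0.]
```

View pics/w1.png

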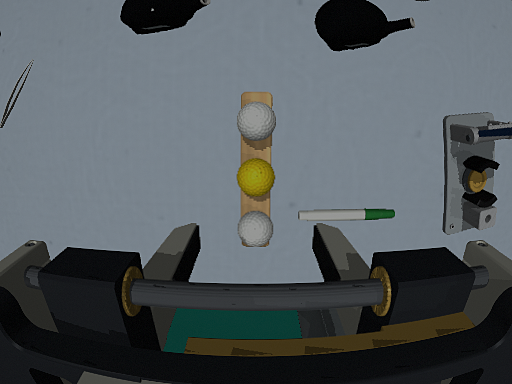

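The wrist picture shows the yellow ball at (256,177) with white balls at (256,121) and (255,229), and part of the jig on the right, its block hole at (487,218).

Run:
```python
from h import *
c=eyes.camera("wrist")
h=cv2.cvtColor(c["pixels"],cv2.COLOR_RGB2HSV).astype(int);H,S,V=h[...,0],h[...,1],h[...,2]
v,u=np.mgrid[0:384,0:512]
m=(abs(H-27)<7)&(S>140)&(V>60)&(abs(u-256)<40)&(abs(v-177)<40)
b=max(blobs(m),key=lambda b:b[0]);cn=cv2.findContours(b[2].astype(np.uint8),0,1)[0][0]
ce=cv2.minEnclosingCircle(cn);print(b[:2],ce,plane(c,ce[0],44,True),plane(c,b[1],44,True))
print("hole",plane(c,(487,218),56,True))
# rack edges direction
m=(abs(H-14)<8)&(S>60)&(V>80)&(abs(u-256)<40)&(v<260)
P=plane(c,np.c_[u[m],v[m]],26,True);print(cv2.minAreaRect(np.float32(P[:,:2])))
```

```text
(np.int32(1134), array([255.5696649 , 176.95767196])) ((255.5, 177.0), 19.319778442382812) [[500.24535589 283.96859985  44.        ]] [[500.29602957 283.89297169  44.        ]]
hole [[458.26687115 -46.0685237   56.        ]]
((500.46697998046875, 283.6705017089844), (188.01205444335938, 34.971744537353516), 1.25468909740448)
```

```bash
python3 -m creep '[[7,5,-0.1,-0.1,-0.5,0,0],[7,10,-0.1,-0.1,-0.5,0,0],[7,14,-0.1,-0.1,-0.5,0,0],[7,16,-0.1,-0.1,-0.5,0,0],[7,17.3,-0.1,-0.1,-0.5,0,0],[7,17.3,-0.1,-0.1,-0.5,0,0],[7,17.3,-0.1,-0.1,-0.5,0,0]]' 15
python3 - <<'E'
from h import *
st();delta([499.8,283.8,33.5],1.3)
c=eyes.camera("scene");x=cv2.resize(c["pixels"][220:360,110:260],None,fx=4,fy=4);cv2.imwrite("pics/s2.png",x[:,:,::-1])
E
```

```text
clock: 3.72
tool_pos: [500.7, 284.5, 34.7]
tool_rot: [2.203, 0.046, -2.199]
ft_force: [0.3, 0.1, 0.8]
opening: 0.752
t 3.73 pos [500.7 284.5  34.7] F [0.3 0.1 0.8] open 69.9 q [0.32 0.5  1.7  0.   0.94 1.85]
[[0.002, 0.041, -0.999], [0.001, -0.999, -0.041], [-1.0, -0.001, -0.002]]
row shift [0.12 0.07 0.09] turn [ 1.  -0.1  0. ]
```

View pics/s2.png

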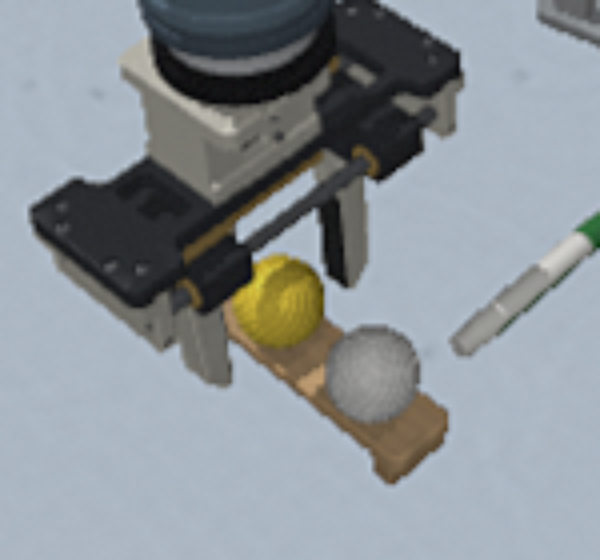

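The scene crop shows the open fingers on either side of the yellow ball (280,300) and the long sides of the strip. I'll close with the small correction.

```bash
python3 -m creep '[[7,0.1,0.07,0.1,1,0,0],[4,0.1,0.07,0.1,1,0,0],[4,0.1,0.07,0.1,1,0,0],[3.8,0.1,0.07,0.1,1,0,0],[3.8,0.1,0.07,0.1,1,0,0],[3.8,0.1,0.07,0.1,1,0,0]]' 15
python3 - <<'E'
from h import *
st()
E
```

```text
clock: 4.53
tool_pos: [498.9, 283.5, 32.7]
tool_rot: [2.21, 0.026, -2.21]
ft_force: [0.3, 0.8, 0.5]
opening: 0.449
t 4.53 pos [498.9 283.5  32.7] F [0.3 0.8 0.5] open 41.7 q [0.32 0.5  1.71 0.   0.94 1.87]
[[0.0, 0.023, -1.0], [0.0, -1.0, -0.023], [-1.0, -0.0, -0.0]]
```

```bash
python3 - <<'E'
from h import *
delta([440,-30,180],11)
E
python3 -m creep '[[3.8,-2,0,0,0,0,0],[3.8,-6,0,0,0,0,0],[3.8,-11,0,0,0,0,0],[3.8,-15,0,0,0,0,0],[3.8,-15,0,0,0,0,0]]' 15
python3 - <<'E'
from h import *
st();delta([440,-30,180],11)
E
```

```text
row shift [-14.74  31.2    6.62] turn [-9.7 -0.   0. ]
clock: 5.15
tool_pos: [500.9, 284.2, 186.4]
tool_rot: [2.219, 0.029, -2.203]
ft_force: [-0.1, -0.2, -0.9]
opening: 0.45
t 5.15 pos [500.9 284.2 186.4] F [-0.1 -0.2 -0.9] open 41.8 q [0.32 0.33 1.54 0.   1.27 1.87]
[[0.007, 0.024, -1.0], [0.002, -1.0, -0.024], [-1.0, -0.002, -0.007]]
row shift [ 0.52 31.27  6.84] turn [-9.7 -0.4  0.1]
```

```bash
python3 -m creep '[[3.8,0,5,1.1,-2,0,0],[3.8,0,10,2.2,-4,0,0],[3.8,0,15,3.3,-5,0,0],[3.8,0,20,4.4,-7,0,0],[3.8,0,25,5.5,-8,0,0],[3.8,0,29,6.3,-9,0,0],[3.8,0,31.3,6.8,-9.7,0,0],[3.8,0,31.3,6.8,-9.7,0,0],[3.8,0,31.3,6.8,-9.7,0,0]]' 15
python3 - <<'E'
from h import *
st()
c=eyes.camera("wrist");cv2.imwrite("pics/w3.png",c["pixels"][:,:,::-1])
import pickle;pickle.dump(c,open("w3.pkl","wb"))
E
```

```text
clock: 6.28
tool_pos: [437.8, -30.4, 181.8]
tool_rot: [2.12, 0.206, -2.123]
ft_force: [0.6, 0.4, 0.3]
opening: 0.447
t 6.28 pos [437.8 -30.4 181.8] F [0.6 0.4 0.3] open 41.6 q [-0.33  0.1   1.85  0.    1.2   1.05]
[[-0.001, 0.191, -0.982], [0.001, -0.982, -0.191], [-1.0, -0.001, 0.001]]
```

View pics/w3.png

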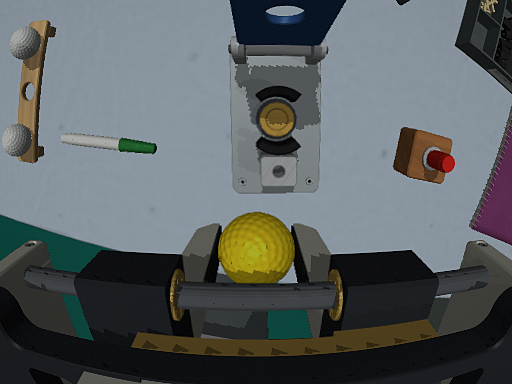

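The wrist picture shows the ball held at (256,248), the jig with seat at (277,118), block hole at (278,171), base front corners (233,192) and (319,192), the hinge bar at row 50, and the pin's red knob at (441,160). The yellow seat is empty in the rack and both whites are in place.

Run:
```python
from h import *
import pickle;c=pickle.load(open("w3.pkl","rb"))
g=cv2.cvtColor(c["pixels"],cv2.COLOR_RGB2GRAY);h=cv2.cvtColor(c["pixels"],cv2.COLOR_RGB2HSV).astype(int);H,S,V=h[...,0],h[...,1],h[...,2]
v,u=np.mgrid[0:384,0:512]
m=(g<100)&(abs(u-278)<10)&(abs(v-171)<8);b=max(blobs(m,5),key=lambda b:b[0]);print("hole",b[:2],plane(c,b[1],56,True))
hole=plane(c,b[1],56,True)[0]
m=(abs(H-20)<7)&(S>80)&(abs(u-277)<30)&(abs(v-117)<30);b=max(blobs(m,5),key=lambda b:b[0])
cn=cv2.convexHull(cv2.findContours(b[2].astype(np.uint8),0,1)[0][0]);e=cv2.minEnclosingCircle(cn)
print("seat",b[:2],e,[plane(c,e[0],z,True)[0].round(1) for z in(24,28,32)])
m=((H<6)|(H>174))&(S>140)&(u>420)&(u<460)&(v>140)&(v<180);b=max(blobs(m,5),key=lambda b:b[0])
print("red",b[:2],np.where(b[2].any(0))[0][[0,-1]],plane(c,b[1],65,True))
P=plane(c,[(233,192),(319,192),(231.5,120),(321,120)],12,True);print(P.round(1))
x=cv2.resize(c["pixels"][0:200,215:335],None,fx=4,fy=3,interpolation=cv2.INTER_CUBIC);cv2.imwrite("pics/w3z.png",x[:,:,::-1])
x=cv2.resize(c["pixels"][110:200,380:470],None,fx=6,fy=6,interpolation=cv2.INTER_CUBIC);cv2.imwrite("pics/w3p.png",x[:,:,::-1])
```

```text
hole (np.int32(125), array([278.352, 171.032])) [[457.5942844  -48.25142434  56.        ]]
seat (np.int32(964), array([276.44709544, 119.0373444 ])) ((276.5, 119.125), 17.60025978088379) [array([505.9, -38.6,  24. ]), array([506. , -38.3,  28. ]), array([506.1, -38. ,  32. ])]
red (np.int32(455), array([440.43076923, 160.86153846])) [427 454] [[ 507.12410023 -218.26978929   65.        ]]
[[ 414.7   -7.4   12. ]
 [ 433.8 -105.4   12. ]
 [ 495.2    8.7   12. ]
 [ 515.2  -88.2   12. ]]
```

View pics/w3z.png

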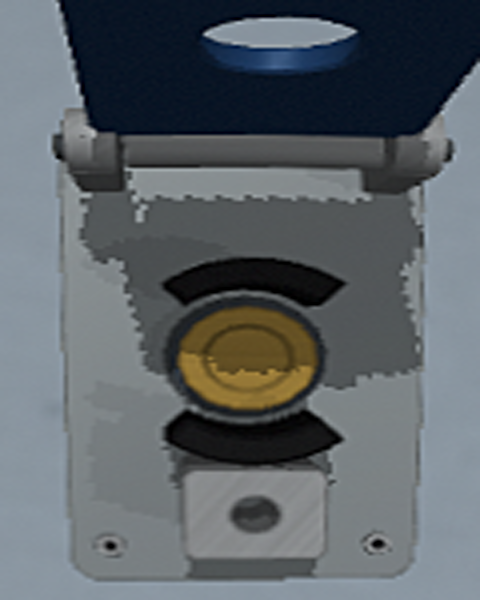

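View pics/w3p.png

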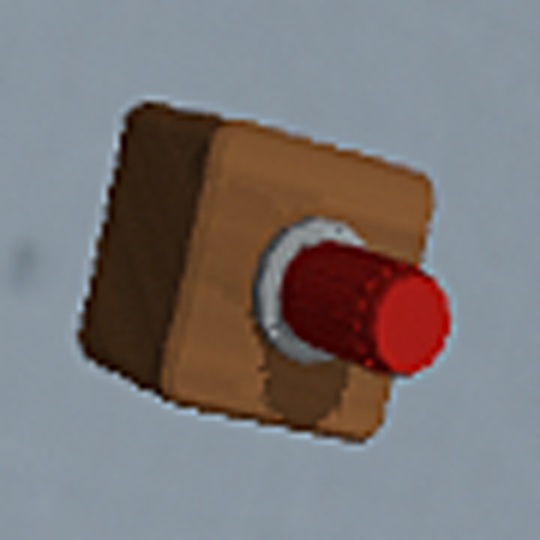

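Run:
```python
from h import *
import pickle;c=pickle.load(open("w3.pkl","rb"))
h=cv2.cvtColor(c["pixels"],cv2.COLOR_RGB2HSV).astype(int);H,S,V=h[...,0],h[...,1],h[...,2]
v,u=np.mgrid[0:384,0:512]
m=(abs(H-27)<8)&(S>130)&(V>50)&(abs(u-256)<50)&(v>200)&(v<283)
b=max(blobs(m,5),key=lambda b:b[0]);cn=cv2.findContours(b[2].astype(np.uint8),0,1)[0][0].reshape(-1,2)
q=cn[cn[:,1]<265]
# cone fit: contour rays all at equal angle from centre ray
o,d=rays(c,q,True);d/=np.linalg.norm(d,axis=1)[:,None]
a=np.linalg.lstsq(d,np.ones(len(d)),rcond=None)[0];cosang=1/np.linalg.norm(a);dist=21.35/np.sqrt(1-cosang**2)
print("ball centre",o+a/np.linalg.norm(a)*dist,dist,"tcp",437.8,-30.4,181.8,"cam",o)
```

```text
ball centre [437.53334239 -29.9990815  189.97201471] 168.72331922101117 tcp 437.8 -30.4 181.8 cam [514.14256378 -15.25182274 339.57516978]
```

Run:
```python
from h import *
c=eyes.camera("scene");x=cv2.resize(c["pixels"][60:260,180:400],None,fx=3,fy=3);cv2.imwrite("pics/s4.png",x[:,:,::-1])
W=cloud(c);h=cv2.cvtColor(c["pixels"],cv2.COLOR_RGB2HSV).astype(int)
import pickle;c0=pickle.load(open("c0.pkl","rb"))[0];W=cloud(c0);h=cv2.cvtColor(c0["pixels"],cv2.COLOR_RGB2HSV).astype(int)
m=(abs(h[...,0]-110)<10)&(h[...,1]>110)&(abs(W[...,0]-590)<40)&(abs(W[...,1]+20)<60)&(W[...,2]>70)&(W[...,2]<220)
P=W[m];j=np.array([np.cos(np.radians(11.2)),np.sin(np.radians(11.2))]);xj=(P[:,:2]-[505.8,-38.6])@j
f=np.polyfit(P[:,2],xj,1);print(m.sum(),"lean x per z",f,"theta",np.pi/2+np.arctan(f[0]),"x at z56",np.polyval(f,56),P.max(0))
print(proj(c,[[514,-15,340]]))
```

```text
988 lean x per z [ 0.16386021 60.78577765] theta 1.7332131634097576 x at z56 69.961949529332 [603.02469014  18.27414733 192.45749099]
[[286.35342105  91.63756553]]
```

View pics/s4.png

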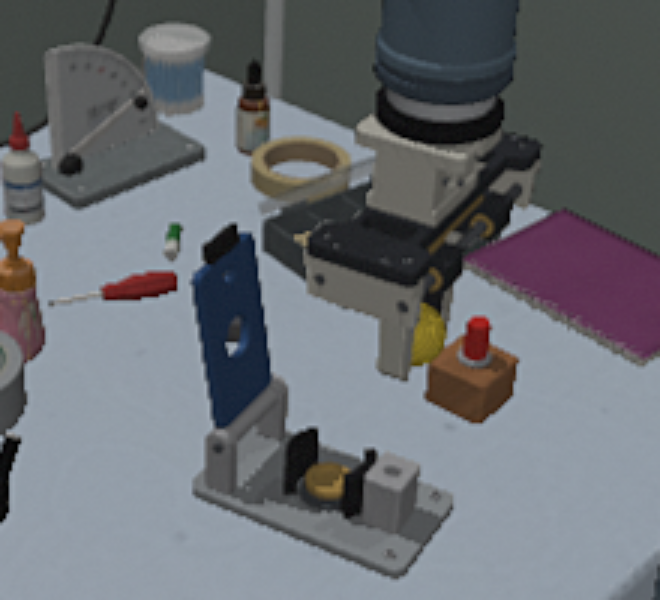

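The scene crop shows the lid upright-leaning (θ≈1.73, hinge 70 mm behind, consistent) and nothing solid of the camera near it, so the lowering is clear.

Run:
```python
from h import *
delta([505.8,-38.6,120],11.2)
```

```text
row shift [ 6.21  2.14 -6.49] turn [-0.1  0.   0. ]
```

```bash
python3 -m creep '[[3.8,0,1,-3,0,0,0],[3.8,0,2.1,-6.5,0,0,0],[3.8,2,2.1,-6.5,0,0,0],[3.8,4,2.1,-6.5,0,0,0],[3.8,6.2,2.1,-6.5,0,0,0],[3.8,6.2,2.1,-6.5,0,0,0],[3.8,6.2,2.1,-6.5,0,0,0]]' 15
python3 - <<'E'
from h import *
st();delta([505.8,-38.6,50],11.2);delta([505.8,-38.6,33.5],11.2)
c=eyes.camera("scene");x=cv2.resize(c["pixels"][100:260,210:370],None,fx=3.7,fy=3.7);cv2.imwrite("pics/s5.png",x[:,:,::-1])
E
```

```text
clock: 7.25
tool_pos: [506.5, -38.7, 121.2]
tool_rot: [2.12, 0.206, -2.119]
ft_force: [1.0, 0.5, -0.5]
opening: 0.452
t 7.25 pos [506.5 -38.7 121.2] F [ 1.   0.5 -0.5] open 42.0 q [-0.3   0.28  1.78  0.    1.08  1.08]
[[0.001, 0.192, -0.981], [-0.0, -0.981, -0.192], [-1.0, 0.0, -0.001]]
row shift [ 7.12 -0.03  0.07] turn [-0.1 -0.  -0. ]
row shift [ 8.77 -0.03  0.07] turn [-0.1 -0.  -0. ]
```

View pics/s5.png

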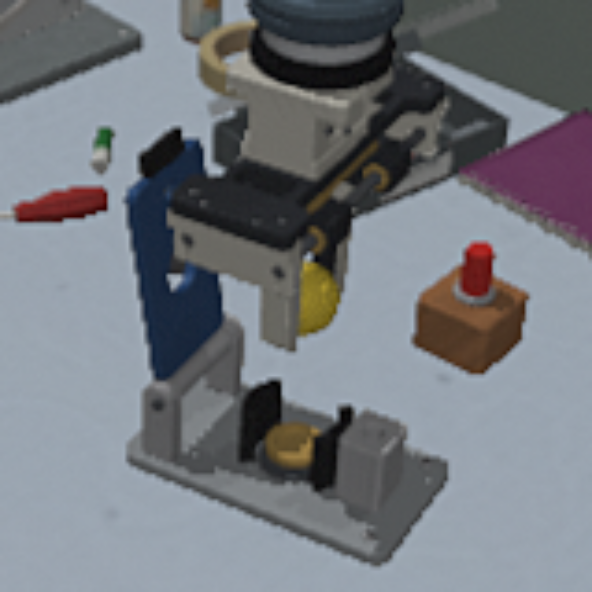

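The ball hangs over the pot at about (315,300), above the seat (295,440), and the body clears the template. Now I'll lower it.

```bash
python3 -m creep '[[3.8,2.5,0,0,0,0,0],[3.8,5,0,0,0,0,0],[3.8,6.5,0,0,0,0,0],[3.8,7.2,0,0,0,0,0],[3.8,7.6,0,0,0,0,0],[3.8,8,0,0,0,0,0],[3.8,8.2,0,0,0,0,0],[3.8,8.2,0,0,0,0,0]]' 15
python3 - <<'E'
from h import *
st();delta([505.8,-38.6,33.5],11.2)
E
```

```text
clock: 8.3
tool_pos: [506.1, -39.2, 38.7]
tool_rot: [2.12, 0.205, -2.12]
ft_force: [-0.3, 0.3, -0.8]
opening: 0.449
t 8.3 pos [506.1 -39.2  38.7] F [-0.3  0.3 -0.8] open 41.8 q [-0.3   0.39  1.87 -0.    0.88  1.08]
[[0.0, 0.192, -0.981], [-0.0, -0.981, -0.192], [-1.0, 0.0, -0.0]]
row shift [ 0.52 -0.07  0.02] turn [-0.2 -0.  -0. ]
```

```bash
python3 -m creep '[[3.8,0.15,0,0,0,0,0],[3.8,0.3,0,0,0,0,0],[3.8,0.4,0,0,0,0,0],[3.8,0.4,0,0,0,0,0]]' 15; python3 -m creep '[[3.8,0.05,0,0,0,0,0],[3.8,0.1,0,0,0,0,0],[3.8,0.1,0,0,0,0,0]]' 15
python3 - <<'E'
from h import *
st()
c=eyes.camera("scene");x=cv2.resize(c["pixels"][100:260,210:370],None,fx=3.7,fy=3.7);cv2.imwrite("pics/s6.png",x[:,:,::-1])
E
```

```text
clock: 8.8
tool_pos: [506.0, -39.2, 34.6]
tool_rot: [2.12, 0.205, -2.12]
ft_force: [-0.5, 1.2, -0.7]
opening: 0.452
clock: 9.18
tool_pos: [506.1, -39.3, 33.8]
tool_rot: [2.12, 0.205, -2.12]
ft_force: [-0.5, 0.9, 2.5]
opening: 0.45
t 9.18 pos [506.1 -39.3  33.8] F [-0.5  0.9  2.5] open 41.8 q [-0.3   0.4   1.87 -0.    0.87  1.08]
[[0.0, 0.192, -0.981], [-0.0, -0.981, -0.192], [-1.0, 0.0, -0.0]]
```

View pics/s6.png

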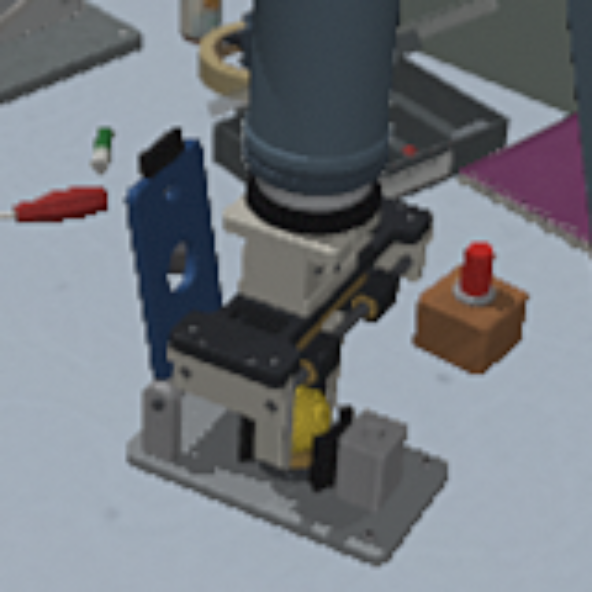

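The ball is down in the pot at (310,420) and the wrist reads +2.5 N, so it touches the seat at the expected height. Release and lift.

```bash
python3 -m creep '[[5,0,0,0,0,0,0],[6.2,0,0,0,0,0,0],[6.2,0,0,0,0,0,0],[6.2,0,0,0,0,0,0],[6.2,-1.5,0,0,0,0,0],[6.2,-4,0,0,0,0,0],[6.2,-9,0,0,0,0,0],[6.2,-15,0,0,0,0,0],[6.2,-21,0,0,0,0,0],[6.2,-21,0,0,0,0,0],[6.2,-21,0,0,0,0,0]]' 15
python3 - <<'E'
from h import *
st()
c=eyes.camera("scene");x=cv2.resize(c["pixels"][100:260,210:370],None,fx=3.7,fy=3.7);cv2.imwrite("pics/s7.png",x[:,:,::-1])
c=eyes.camera("wrist");cv2.imwrite("pics/w7.png",c["pixels"][:,:,::-1])
E
```

```text
clock: 10.6
tool_pos: [505.6, -39.1, 244.0]
tool_rot: [2.121, 0.205, -2.12]
ft_force: [-0.8, -0.7, -0.2]
opening: 0.671
t 10.6 pos [505.6 -39.1 244. ] F [-0.8 -0.7 -0.2] open 62.4 q [-0.3   0.17  1.61 -0.    1.37  1.08]
[[0.0, 0.192, -0.981], [-0.0, -0.981, -0.192], [-1.0, 0.0, -0.0]]
```

View pics/s7.png

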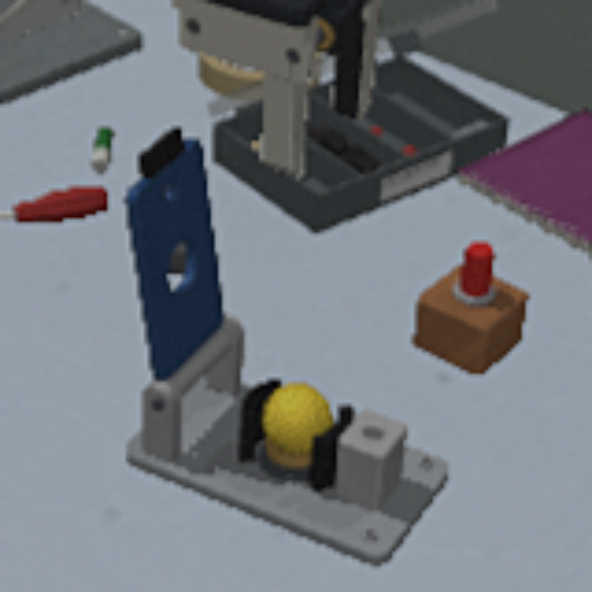

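View pics/w7.png

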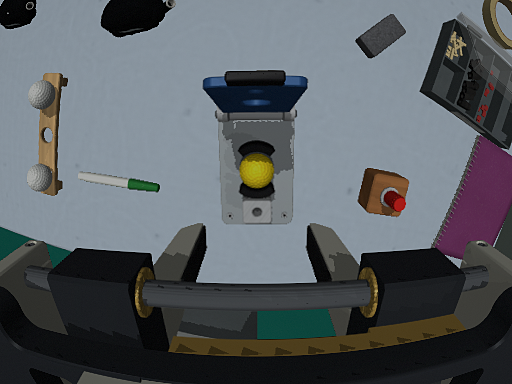

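The ball sits in the pot at (297,418) in the scene crop and (256,170) in the wrist view, with the template still up. Next I'll close the fingers and go over and behind the template.

```bash
python3 -m creep '[[0,-1.5,0,-2,0,0,0],[0,-1.5,0,-6,0,0,0],[0,-1.5,0,-10,0,0,0],[0,-1.5,0,-13,0,0,0],[0,-1.5,0,-13,0,0,0],[0,2,0,-13,0,0,0],[0,4.9,0,-13,0,0,0],[0,4.9,0,-13,0,0,0],[0,4.9,0,-13,0,0,0]]' 20
python3 - <<'E'
from h import *
st()
c=eyes.camera("scene");x=cv2.resize(c["pixels"][80:260,200:380],None,fx=3.3,fy=3.3);cv2.imwrite("pics/s8.png",x[:,:,::-1])
c=eyes.camera("wrist");cv2.imwrite("pics/w8.png",c["pixels"][:,:,::-1])
s=status.get_obs();a=np.radians(11.2);d=s["tool_pos"]-[505.9,-39,0];print("jig",d[0]*np.cos(a)+d[1]*np.sin(a),-d[0]*np.sin(a)+d[1]*np.cos(a))
E
```

```text
clock: 11.82
tool_pos: [633.4, -14.5, 195.5]
tool_rot: [2.121, 0.205, -2.12]
ft_force: [-0.5, -0.2, -0.2]
opening: 0.003
t 11.82 pos [633.4 -14.5 195.5] F [-0.5 -0.2 -0.2] open 0.3 q [-0.2   0.43  1.37 -0.    1.35  1.18]
[[0.0, 0.191, -0.982], [-0.0, -0.982, -0.191], [-1.0, 0.0, -0.0]]
jig 130.58091500354098 -0.9578742360813379
```

View pics/s8.png

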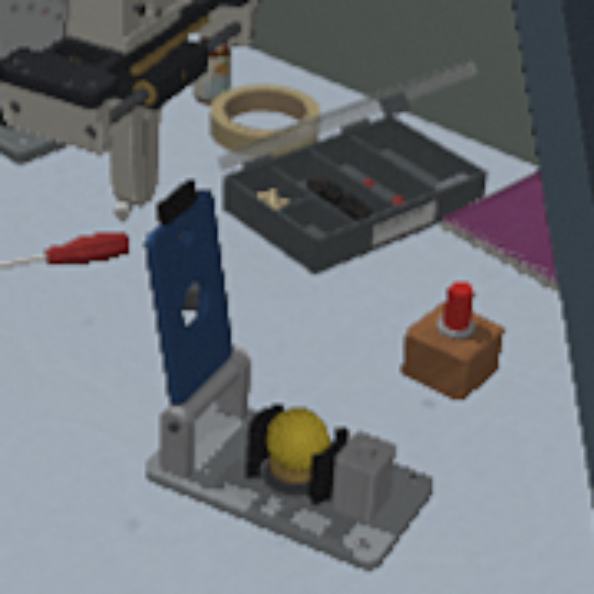

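View pics/w8.png

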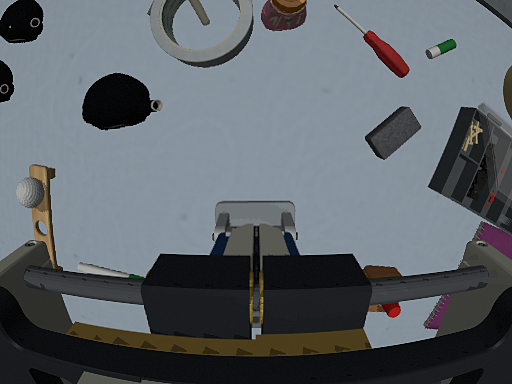

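The finger pair (tip at (122,205) in the scene crop) is just behind the black tab (180,200). Swing it down along the arc.

```bash
python3 -m creep '[[0,0,0,1.3,0,0,0],[0,0,0,2.5,0,0,0],[0,-0.3,0,3.5,0,0,0],[0,-0.45,0,4.5,0,0,0],[0,-0.45,0,5.8,0,0,0],[0,-0.4,0,7.1,0,0,0],[0,-0.2,0,8.3,0,0,0],[0,0.1,0,9.5,0,0,0],[0,0.85,0,11.4,0,0,0],[0,1.9,0,13.2,0,0,0],[0,3.2,0,14.8,0,0,0],[0,4.7,0,16.2,0,0,0],[0,6.5,0,17.2,0,0,0],[0,8.3,0,18.2,0,0,0],[0,8.3,0,18.2,0,0,0]]' 20
python3 - <<'E'
from h import *
st()
c=eyes.camera("scene");x=cv2.resize(c["pixels"][80:260,200:380],None,fx=3.3,fy=3.3);cv2.imwrite("pics/s9.png",x[:,:,::-1])
s=status.get_obs();a=np.radians(11.2);d=s["tool_pos"]-[505.9,-39,0];print("jig",d[0]*np.cos(a)+d[1]*np.sin(a),-d[0]*np.sin(a)+d[1]*np.cos(a))
E
```

```text
clock: 13.8
tool_pos: [452.8, -48.7, 110.5]
tool_rot: [2.117, 0.206, -2.125]
ft_force: [0.4, -0.4, 1.1]
opening: 0.003
t 13.8 pos [452.8 -48.7 110.5] F [ 0.4 -0.4  1.1] open 0.3 q [-0.35  0.21  1.91 -0.    1.02  1.03]
[[-0.004, 0.191, -0.982], [0.001, -0.982, -0.191], [-1.0, -0.002, 0.003]]
jig -52.67529076776996 0.1612699008026386
```

View pics/s9.png

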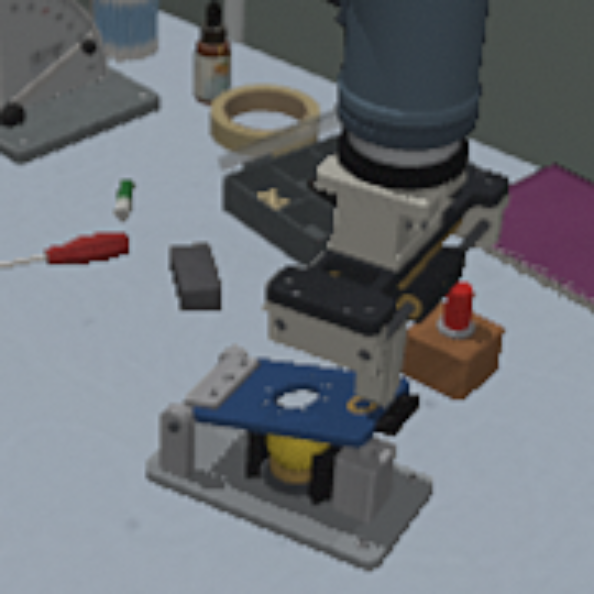

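The template is most of the way down (tab at (400,410), ball under it at (295,460)). Continue to the ball.

```bash
python3 -m creep '[[0,1,0,0.4,0,0,0],[0,2,0,0.6,0,0,0],[0,2.6,0,0.7,0,0,0],[0,2.9,0,0.7,0,0,0],[0,3.1,0,0.7,0,0,0],[0,3.1,0,0.7,0,0,0]]' 20
python3 - <<'E'
from h import *
st()
E
```

```text
clock: 14.6
tool_pos: [448.2, -50.5, 80.6]
tool_rot: [2.12, 0.205, -2.12]
ft_force: [0.2, -0.5, 0.1]
opening: 0.009
t 14.6 pos [448.2 -50.5  80.6] F [ 0.2 -0.5  0.1] open 0.8 q [-0.36  0.25  1.96  0.    0.94  1.02]
[[0.0, 0.192, -0.981], [0.0, -0.981, -0.192], [-1.0, -0.0, -0.0]]
```

```bash
python3 -m creep '[[0,0.2,0,0,0,0,0],[0,0.35,0,0,0,0,0],[0,0.35,0,0,0,0,0]]' 20
python3 - <<'E'
from h import *
st()
E
python3 -m creep '[[0,-2,0,0,0,0,0],[0,-6,0,0,0,0,0],[0,-12,0,0,0,0,0],[0,-14,0,0,0,0,0],[0,-14,0,0,0,0,0]]' 20
python3 - <<'E'
from h import *
st();import pickle
c=eyes.camera("wrist");cv2.imwrite("pics/w10.png",c["pixels"][:,:,::-1]);pickle.dump(c,open("w10.pkl","wb"))
c=eyes.camera("scene");x=cv2.resize(c["pixels"][120:260,220:360],None,fx=4.2,fy=4.2);cv2.imwrite("pics/s10.png",x[:,:,::-1])
E
```

```text
clock: 14.98
tool_pos: [448.2, -50.6, 77.1]
tool_rot: [2.12, 0.205, -2.12]
ft_force: [-0.1, -0.1, 0.3]
opening: 0.005
t 14.97 pos [448.2 -50.6  77.1] F [-0.1 -0.1  0.3] open 0.5 q [-0.36  0.25  1.96 -0.    0.93  1.02]
[[0.0, 0.191, -0.981], [-0.0, -0.981, -0.191], [-1.0, 0.0, -0.0]]
clock: 15.6
tool_pos: [449.1, -50.8, 218.7]
tool_rot: [2.123, 0.203, -2.115]
ft_force: [0.4, -0.5, 0.6]
opening: 0.008
t 15.6 pos [449.1 -50.8 218.7] F [ 0.4 -0.5  0.6] open 0.8 q [-0.36  0.08  1.77  0.    1.28  1.02]
[[0.004, 0.192, -0.981], [-0.001, -0.981, -0.192], [-1.0, 0.002, -0.004]]
```

View pics/w10.png

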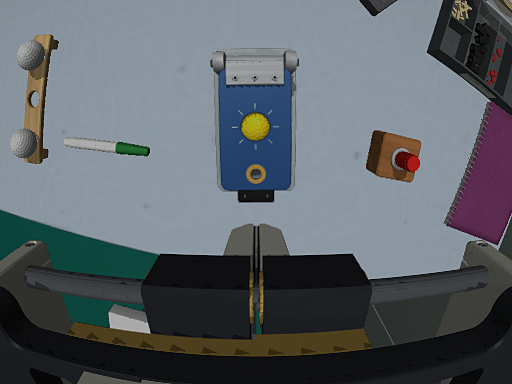

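View pics/s10.png

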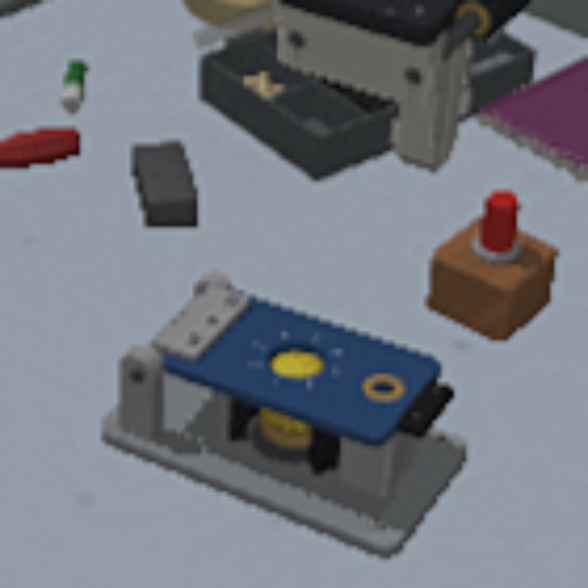

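The template is over the ball: ball visible in the window at (256,127), brass ring at (256,174), tab at (256,196) in the wrist view. I'll measure the template's angle, the ring and the pin.

Run:
```python
from h import *
import pickle
c=eyes.camera("scene");W=cloud(c);h=cv2.cvtColor(c["pixels"],cv2.COLOR_RGB2HSV).astype(int);H,S,V=h[...,0],h[...,1],h[...,2]
v,u=np.mgrid[0:384,0:512]
j=np.array([np.cos(np.radians(11.2)),np.sin(np.radians(11.2))])
m=(abs(H-108)<10)&(S>110)&(V>90)&(u>250)&(u<330)&(v>180)&(v<230);P=W[m];xj=(P[:,:2]-[505.9,-39])@j;ok=abs(P[:,2]-65)<20
f=np.polyfit(xj[ok],P[ok,2],1);print("lid top",ok.sum(),"slope",f[0],"z at hinge",np.polyval(f,70),"z at hole",np.polyval(f,-50), "table",np.median(W[280:300,380:420].reshape(-1,3),0))
m=(abs(H-20)<8)&(S>90)&(u>300)&(u<325)&(v>200)&(v<222)
b=max(blobs(m,5),key=lambda b:b[0]);cs_u=cv2.minEnclosingCircle(cv2.findContours(b[2].astype(np.uint8),0,1)[0][0])[0];print("ring scene",b[:2],[plane(c,cs_u,z)[0].round(1) for z in (64,71)])
w=pickle.load(open("w10.pkl","rb"));h=cv2.cvtColor(w["pixels"],cv2.COLOR_RGB2HSV).astype(int);H,S,V=h[...,0],h[...,1],h[...,2]
m=(abs(H-20)<8)&(S>90)&(abs(u-256)<15)&(abs(v-174)<14)
b=max(blobs(m,5),key=lambda b:b[0]);e=cv2.minEnclosingCircle(cv2.findContours(b[2].astype(np.uint8),0,1)[0][0]);print("ring wrist",b[:2],e,[plane(w,e[0],z,True)[0].round(1) for z in (64,71)])
# pin: red top & collar
m=((H<6)|(H>174))&(S>140)&(u>390)&(u<425)&(v>140)&(v<180);b=max(blobs(m,5),key=lambda b:b[0])
print("red",b[:2],plane(w,b[1],62,True))
m=(S>100)&(abs(H-12)<8)&(V>100)&(u>360)&(u<425)&(v>120)&(v<190)
b=max(blobs(m,5),key=lambda b:b[0]);P=plane(w,np.c_[u[b[2]],v[b[2]]],42,True);print("stand top",cv2.minAreaRect(np.float32(P[:,:2])))
x=cv2.resize(w["pixels"][120:200,355:435],None,fx=7,fy=7,interpolation=cv2.INTER_CUBIC);cv2.imwrite("pics/w10p.png",x[:,:,::-1])
```

```text
lid top 826 slope -0.03596823364407936 z at hinge 63.7163567264533 z at hole 68.03254476374282 table [135.54912732 214.79109944 285.37827052]
ring scene (np.int32(31), array([310.77419355, 211.80645161])) [array([459.3, -54.5,  64. ]), array([454.5, -47.4,  71. ])]
ring wrist (np.int32(203), array([255.42364532, 173.57635468])) ((255.5, 173.5), 9.617792129516602) [array([456.6, -48.7,  64. ]), array([458.2, -48.4,  71. ])]
red (np.int32(367), array([407.29155313, 161.08719346])) [[ 506.90111588 -220.75102264   62.        ]]
stand top ((507.7522888183594, -219.18441772460938), (53.71099853515625, 54.41376495361328), 2.3210842609405518)
```

View pics/w10p.png

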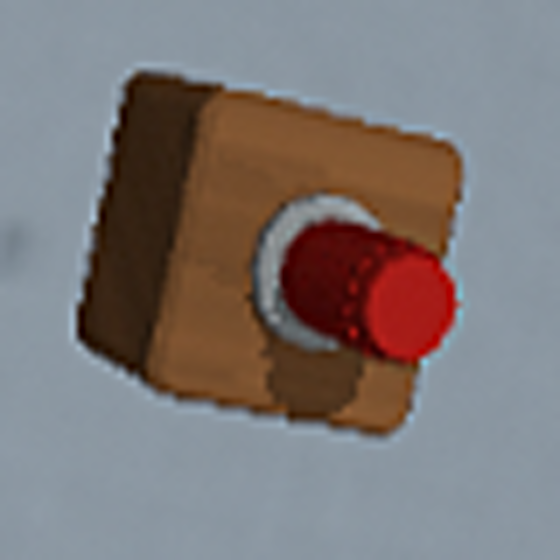

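Run:
```python
from h import *
delta([506.5,-220,120],11.2)
```

```text
row shift [ 9.54 17.82 -2.59] turn [-0.2  0.1  0.1]
```

```bash
python3 -m creep '[[5,0,5,-0.7,0,0,0],[5,0,10,-1.4,0,0,0],[5,0,15,-2.2,0,0,0],[5,0,17.8,-2.6,0,0,0],[5,4,17.8,-2.6,0,0,0],[5,8,17.8,-2.6,0,0,0],[5,9.5,17.8,-2.6,0,0,0],[5,9.5,17.8,-2.6,0,0,0],[5,9.5,17.8,-2.6,0,0,0]]' 20
python3 - <<'E'
from h import *
st();import pickle
c=eyes.camera("wrist");cv2.imwrite("pics/w11.png",c["pixels"][:,:,::-1]);pickle.dump(c,open("w11.pkl","wb"))
E
```

```text
clock: 16.88
tool_pos: [508.6, -220.7, 123.4]
tool_rot: [2.121, 0.204, -2.118]
ft_force: [-0.3, 0.2, 0.4]
opening: 0.539
t 16.88 pos [ 508.6 -220.7  123.4] F [-0.3  0.2  0.4] open 50.1 q [-0.61  0.36  1.67  0.    1.12  0.77]
[[0.002, 0.192, -0.981], [-0.001, -0.981, -0.192], [-1.0, 0.001, -0.001]]
```

View pics/w11.png

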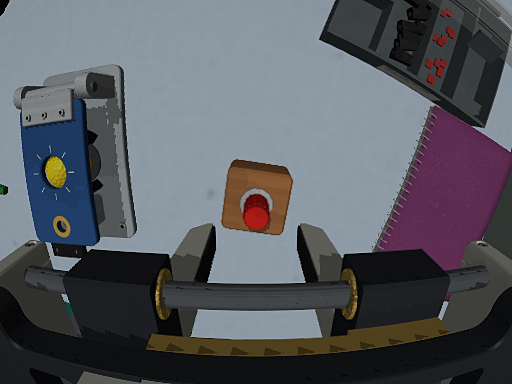

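Run:
```python
from h import *
import pickle
w=pickle.load(open("w11.pkl","rb"));h=cv2.cvtColor(w["pixels"],cv2.COLOR_RGB2HSV).astype(int);H,S,V=h[...,0],h[...,1],h[...,2]
v,u=np.mgrid[0:384,0:512]
m=((H<6)|(H>174))&(S>140)&(V>150)&(abs(u-256)<20)&(v>190)&(v<235);b=max(blobs(m,5),key=lambda b:b[0])
e=cv2.minEnclosingCircle(cv2.findContours(b[2].astype(np.uint8),0,1)[0][0]);print("knob top",b[:2],e,plane(w,e[0],78,True),plane(w,b[1],78,True))
m=(S<60)&(V>120)&(abs(u-257)<20)&(abs(v-203)<20)
o=rays(w,[[256,190]],True)[0];print("cam",o)
m=(S>90)&(abs(H-12)<8)&(V>90)&(abs(u-257)<45)&(v>170)&(v<240)
b=max(blobs(m,5),key=lambda b:b[0]);P=plane(w,np.c_[u[b[2]],v[b[2]]],42,True);print("stand top",cv2.minAreaRect(np.float32(P[:,:2])))
delta([508,-220.5,56],11.2)
```

```text
knob top (np.int32(379), array([255.91029024, 217.98680739])) ((255.88710021972656, 217.98387145996094), 11.288691520690918) [[ 507.12560932 -220.52031415   78.        ]] [[ 507.12659456 -220.53742793   78.        ]]
cam [ 584.45162311 -205.10443097  281.29900062]
stand top ((507.9765319824219, -220.42271423339844), (54.84828567504883, 54.722293853759766), 2.2192306518554688)
row shift [ 6.77 -0.05  0.08] turn [-0.1 -0.1 -0.1]
```

Knob top at (256,218) gives (507.1,-220.5), and the stand top gives (508.0,-220.4), so they agree. Descend and grip.

```bash
python3 -m creep '[[5,3,0,0.1,0,0,0],[5,5,0,0.1,0,0,0],[5,6.2,0,0.1,0,0,0],[5,6.65,0,0.1,0,0,0],[5,6.65,0,0.1,0,0,0],[3,6.65,0,0.1,0,0,0],[1.5,6.65,0,0.1,0,0,0],[1.5,6.65,0,0.1,0,0,0],[1.5,6.65,0,0.1,0,0,0]]' 45
python3 - <<'E'
from h import *
st()
E
```

```text
clock: 18.05
tool_pos: [506.9, -220.6, 55.9]
tool_rot: [2.12, 0.205, -2.12]
ft_force: [-0.0, -0.1, -0.0]
opening: 0.208
t 18.05 pos [ 506.9 -220.6   55.9] F [-0.  -0.1 -0. ] open 19.3 q [-0.61  0.44  1.74 -0.    0.97  0.77]
[[0.0, 0.192, -0.981], [-0.0, -0.981, -0.192], [-1.0, 0.0, -0.0]]
```

```bash
python3 -m creep '[[1,-1,0,0,0,0,0],[1,-3,0,0,0,0,0],[1,-6,0,0,0,0,0],[1,-10,0,0,0,0,0],[1,-10,0,0,0,0,0],[1,-10,0,0,0,0,0]]' 45
python3 - <<'E'
from h import *
st();import pickle
delta([457,-48.6,150],11.2)
delta([427,-54.5,150],11.2)
c=eyes.camera("wrist");cv2.imwrite("pics/w12.png",c["pixels"][:,:,::-1])
E
```

```text
clock: 18.8
tool_pos: [506.3, -220.1, 155.4]
tool_rot: [2.12, 0.205, -2.121]
ft_force: [-0.3, -0.7, -1.1]
opening: 0.204
t 18.8 pos [ 506.3 -220.1  155.4] F [-0.3 -0.7 -1.1] open 19.0 q [-0.61  0.32  1.63  0.    1.19  0.77]
[[-0.0, 0.191, -0.981], [0.0, -0.981, -0.191], [-1.0, -0.0, 0.0]]
row shift [  0.55 -17.78   1.56] turn [-0.2  0.   0. ]
row shift [  0.55 -17.78   4.61] turn [-0.2  0.   0. ]
```

View pics/w12.png

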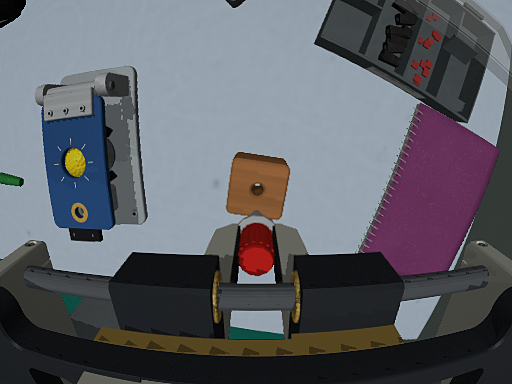

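The pin is held (red knob at (256,245)) and the stand is empty, its hole at (257,188). Move near the jig, 30 mm short of the hole, and look.

```bash
python3 -m creep '[[1,0,-5,1.3,0,0,0],[1,0,-10,2.6,0,0,0],[1,0.5,-15,4,0,0,0],[1,0.5,-17.8,4.6,0,0,0],[1,0.5,-17.8,4.6,0,0,0],[1,0.5,-17.8,4.6,0,0,0],[1,0.5,-17.8,4.6,0,0,0]]' 45
python3 - <<'E'
from h import *
st();import pickle
c=eyes.camera("wrist");cv2.imwrite("pics/w13.png",c["pixels"][:,:,::-1]);pickle.dump(c,open("w13.pkl","wb"))
c=eyes.camera("scene");x=cv2.resize(c["pixels"][100:260,220:380],None,fx=3.7,fy=3.7);cv2.imwrite("pics/s13.png",x[:,:,::-1])
E
```

```text
clock: 19.73
tool_pos: [428.0, -55.5, 150.4]
tool_rot: [2.12, 0.204, -2.121]
ft_force: [-0.7, 0.3, -0.5]
opening: 0.207
t 19.73 pos [428.  -55.5 150.4] F [-0.7  0.3 -0.5] open 19.3 q [-0.39  0.12  1.91 -0.    1.11  0.99]
[[-0.0, 0.191, -0.982], [-0.0, -0.982, -0.191], [-1.0, 0.0, 0.0]]
```

View pics/w13.png

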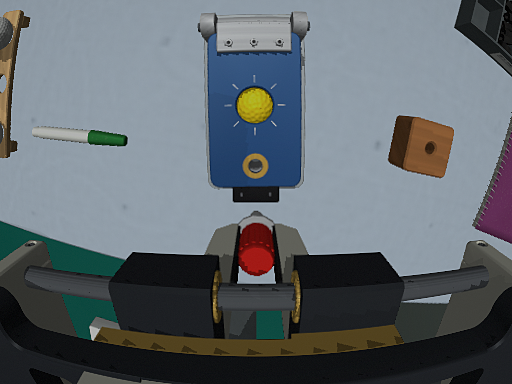

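View pics/s13.png

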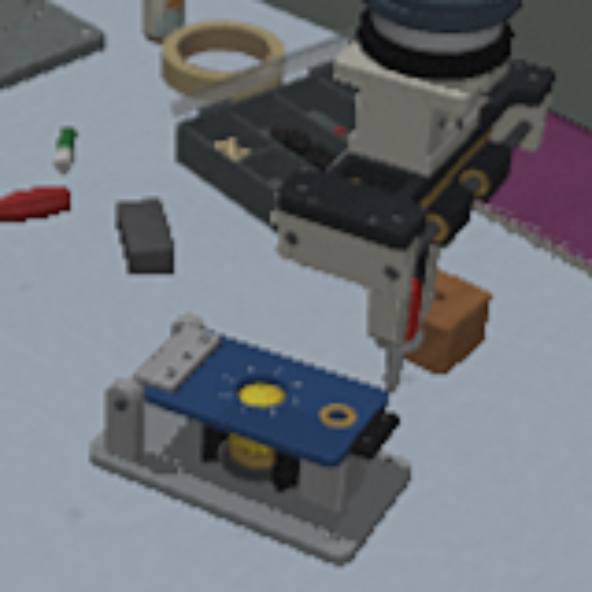

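The wrist view shows the ring at (256,166), its hole clear, and the pin knob at (257,262). The scene crop shows the pin hanging upright, nose at (392,385), just in front of the template.

Run:
```python
from h import *
import pickle
w=pickle.load(open("w13.pkl","rb"));h=cv2.cvtColor(w["pixels"],cv2.COLOR_RGB2HSV).astype(int);H,S,V=h[...,0],h[...,1],h[...,2]
v,u=np.mgrid[0:384,0:512]
m=(abs(H-20)<8)&(S>80)&(abs(u-256)<18)&(abs(v-166)<17)
b=max(blobs(m,5),key=lambda b:b[0]);e=cv2.minEnclosingCircle(cv2.findContours(b[2].astype(np.uint8),0,1)[0][0]);print("ring",b[:2],e,[plane(w,e[0],z,True)[0].round(1) for z in (68,71)])
m=((H<6)|(H>174))&(S>140)&(V>150)&(abs(u-256)<25)&(v>235)&(v<285);b=max(blobs(m,5),key=lambda b:b[0])
e=cv2.minEnclosingCircle(cv2.findContours(b[2].astype(np.uint8),0,1)[0][0]);print("knob",b[:2],e,plane(w,e[0],172.5,True))
# jig yaw check from tab / lid sides
for z in (66,):
  print(plane(w,[(213,185),(299,185),(209,40),(304,40)],z,True).round(1))
s=status.get_obs();print(s["tool_pos"])
```

```text
ring (np.int32(334), array([254.85928144, 165.52095808])) ((255.0, 165.5), 12.500100135803223) [array([457.5, -48.5,  68. ]), array([458.1, -48.4,  71. ])]
knob (np.int32(573), array([257.06108202, 259.42582897])) ((256.26922607421875, 260.19232177734375), 15.834396362304688) [[429.09899979 -54.97629995 172.5       ]]
[[433.9 -16.8  66. ]
 [447.8 -88.4  66. ]
 [552.9   7.8  66. ]
 [567.6 -67.4  66. ]]
[427.87513366 -55.38700894 150.45191193]
```

```bash
python3 - <<'E'
from h import *
delta([456.9,-48.6,130],11.2)
E
python3 -m creep '[[1,0,-0.1,-1,0,0,0],[1,0,-0.1,-2,0,0,0],[1,0,-0.1,-2.95,0,0,0],[1,1,-0.1,-2.95,0,0,0],[1,2,-0.1,-2.95,0,0,0],[1,2,-0.1,-2.95,0,0,0],[1,2,-0.1,-2.95,0,0,0]]' 45
python3 - <<'E'
from h import *
st();delta([456.9,-48.6,130],11.2)
c=eyes.camera("wrist");cv2.imwrite("pics/w14.png",c["pixels"][:,:,::-1])
c=eyes.camera("scene");x=cv2.resize(c["pixels"][150:250,260:360],None,fx=5.9,fy=5.9,interpolation=cv2.INTER_CUBIC);cv2.imwrite("pics/s14.png",x[:,:,::-1])
E
```

```text
row shift [ 2.04 -0.11 -2.98] turn [-0.2  0.   0. ]
clock: 20.7
tool_pos: [456.1, -47.9, 130.5]
tool_rot: [2.12, 0.205, -2.121]
ft_force: [0.5, -0.7, -1.3]
opening: 0.21
t 20.7 pos [456.1 -47.9 130.5] F [ 0.5 -0.7 -1.3] open 19.5 q [-0.35  0.19  1.88 -0.    1.07  1.03]
[[-0.0, 0.191, -0.982], [0.0, -0.982, -0.191], [-1.0, -0.0, 0.0]]
row shift [ 0.05  0.08 -0.07] turn [-0.2  0.   0. ]
```

View pics/s14.png

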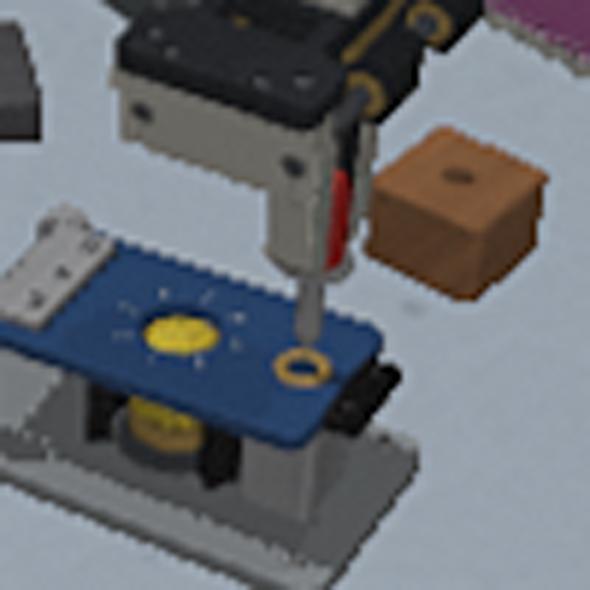

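View pics/w14.png

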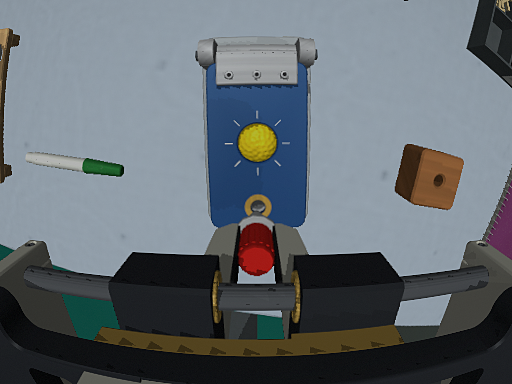

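The scene crop shows the nose (308,340) just above the ring (302,368). I'll check the offset by projection in the scene camera, where calibration bias cancels.

Run:
```python
from h import *
c=eyes.camera("scene");s=status.get_obs();p=s["tool_pos"]
for z in (69,70.5):
  r=plane(c,(260+302/5.9,150+368/5.9),z)[0]
  # shank points: from nose tip to collar seen in crop
  print("ring",r.round(1))
n=np.array([p[0],p[1],p[2]-52]);q=proj(c,[n,n+[0,0,9],n+[0,0,33]]);print("pred nose/shank crop",((q-[260,150])*5.9).round(0))
x=cv2.resize(c["pixels"][190:222,290:330],None,fx=18,fy=18,interpolation=cv2.INTER_CUBIC);cv2.imwrite("pics/s15.png",x[:,:,::-1]);print(((q-[290,190])*18).round(0))
w=eyes.camera("wrist");x=cv2.resize(w["pixels"][180:290,200:312],None,fx=5.4,fy=5.4,interpolation=cv2.INTER_CUBIC);cv2.imwrite("pics/w15.png",x[:,:,::-1])
```

```text
ring [453.8 -47.4  69. ]
ring [452.7 -45.9  70.5]
pred nose/shank crop [[300. 343.]
 [302. 323.]
 [307. 270.]]
[[374. 326.]
 [380. 266.]
 [397. 105.]]
```

View pics/s15.png

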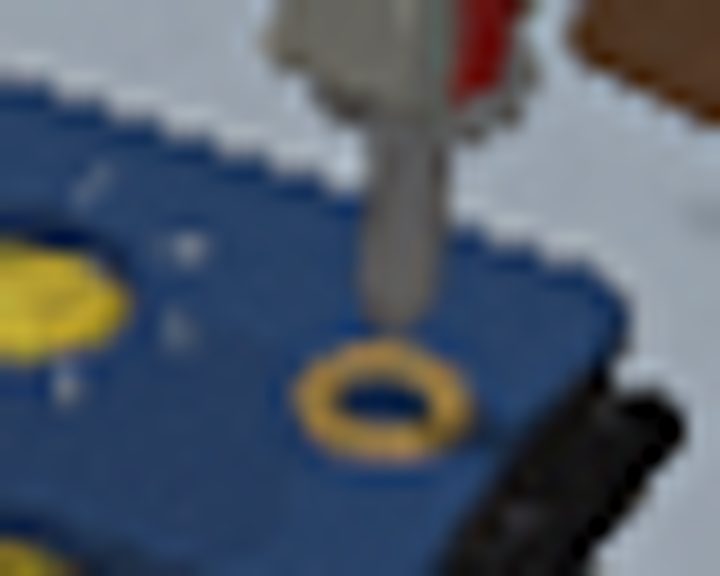

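View pics/w15.png

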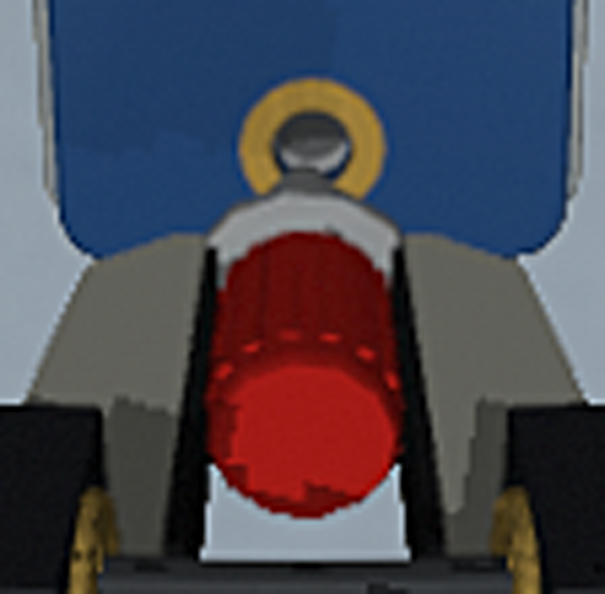

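Both views agree: the pin is about 0.7 mm off to +y and 0.7 mm short in x, as the delta says. I'll correct and enter slowly.

```bash
python3 -m creep '[[1,0,0.07,-0.06,0,0,0],[1,0.4,0.07,-0.06,0,0,0],[1,0.8,0.07,-0.06,0,0,0],[1,1.1,0.07,-0.06,0,0,0],[1,1.4,0.07,-0.06,0,0,0],[1,1.4,0.07,-0.06,0,0,0]]' 45
python3 - <<'E'
from h import *
st()
c=eyes.camera("scene")
x=cv2.resize(c["pixels"][180:222,280:335],None,fx=13,fy=13,interpolation=cv2.INTER_CUBIC);cv2.imwrite("pics/s16.png",x[:,:,::-1])
E
```

```text
clock: 21.65
tool_pos: [456.8, -48.4, 116.3]
tool_rot: [2.12, 0.205, -2.121]
ft_force: [-0.6, -0.8, -0.3]
opening: 0.209
t 21.65 pos [456.8 -48.4 116.3] F [-0.6 -0.8 -0.3] open 19.4 q [-0.35  0.21  1.9   0.    1.04  1.03]
[[-0.001, 0.192, -0.981], [0.0, -0.981, -0.192], [-1.0, -0.0, 0.001]]
```

View pics/s16.png

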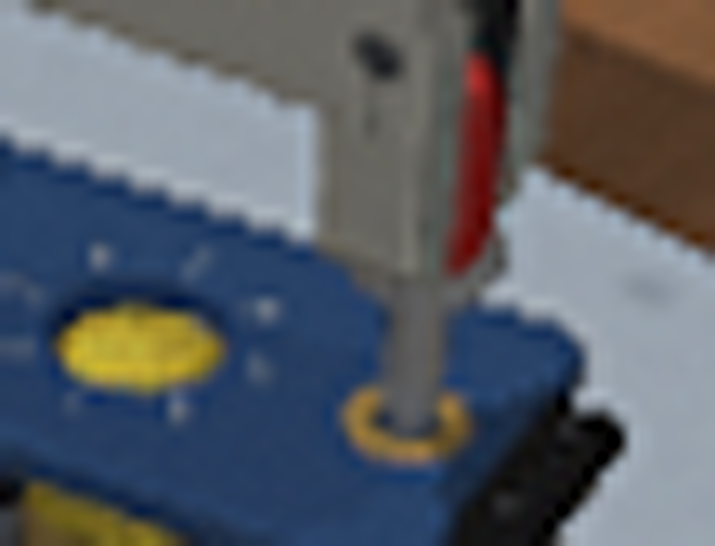

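The nose is inside the brass ring at (410,425), centred, with no force. Continue down into the block.

```bash
python3 -m creep '[[1,0.4,0,0,0,0,0],[1,0.8,0,0,0,0,0],[1,1.2,0,0,0,0,0],[1,1.6,0,0,0,0,0],[1,1.6,0,0,0,0,0]]' 45
python3 -c "
from h import *
st()"
```

```text
clock: 22.32
tool_pos: [456.7, -48.4, 100.2]
tool_rot: [2.12, 0.205, -2.121]
ft_force: [-0.2, 0.3, -0.2]
opening: 0.207
t 22.32 pos [456.7 -48.4 100.2] F [-0.2  0.3 -0.2] open 19.3 q [-0.35  0.23  1.92  0.    0.99  1.03]
[[-0.001, 0.191, -0.981], [0.0, -0.981, -0.191], [-1.0, -0.001, 0.001]]
```

```bash
python3 -m creep '[[1,0.4,0,0,0,0,0],[1,0.8,0,0,0,0,0],[1,1.2,0,0,0,0,0],[1,1.5,0,0,0,0,0],[1,1.5,0,0,0,0,0]]' 45
python3 -c "
from h import *
st()"
```

```text
clock: 22.95
tool_pos: [456.8, -48.4, 85.4]
tool_rot: [2.12, 0.205, -2.121]
ft_force: [0.7, -1.3, -1.0]
opening: 0.206
t 22.95 pos [456.8 -48.4  85.4] F [ 0.7 -1.3 -1. ] open 19.2 q [-0.35  0.25  1.93  0.    0.96  1.03]
[[-0.001, 0.192, -0.981], [0.0, -0.981, -0.192], [-1.0, -0.0, 0.001]]
```

```bash
python3 -m creep '[[1,0.2,0,0,0,0,0],[1,0.4,0,0,0,0,0],[1,0.4,0,0,0,0,0]]' 60
python3 -m creep '[[1,0.15,0,0,0,0,0],[1,0.3,0,0,0,0,0],[1,0.3,0,0,0,0,0]]' 60
python3 -c "
from h import *
st()"
```

```text
clock: 23.32
tool_pos: [457.0, -48.5, 81.6]
tool_rot: [2.12, 0.205, -2.12]
ft_force: [0.0, 0.2, -0.4]
opening: 0.203
clock: 23.7
tool_pos: [456.9, -48.5, 78.6]
tool_rot: [2.12, 0.205, -2.12]
ft_force: [-0.9, -0.4, 0.5]
opening: 0.206
t 23.7 pos [456.9 -48.5  78.6] F [-0.9 -0.4  0.5] open 19.1 q [-0.35  0.26  1.94 -0.    0.94  1.03]
[[-0.0, 0.192, -0.981], [-0.0, -0.981, -0.192], [-1.0, -0.0, 0.0]]
```

```bash
python3 -m creep '[[1,0.1,0,0,0,0,0],[1,0.1,0,0,0,0,0]]' 60; python3 -m creep '[[1,0.1,0,0,0,0,0],[1,0.1,0,0,0,0,0]]' 60
python3 - <<'E'
from h import *
st()
c=eyes.camera("scene")
x=cv2.resize(c["pixels"][170:245,250:340],None,fx=8,fy=8,interpolation=cv2.INTER_CUBIC);cv2.imwrite("pics/s17.png",x[:,:,::-1])
E
```

```text
clock: 23.95
tool_pos: [456.8, -48.5, 77.8]
tool_rot: [2.12, 0.205, -2.12]
ft_force: [-2.6, 0.2, 4.7]
opening: 0.203
clock: 24.2
tool_pos: [456.9, -48.5, 77.7]
tool_rot: [2.12, 0.205, -2.12]
ft_force: [-6.1, 0.8, 14.0]
opening: 0.205
t 24.2 pos [456.9 -48.5  77.7] F [-6.1  0.8 14. ] open 19.0 q [-0.35  0.26  1.94 -0.    0.94  1.03]
[[0.0, 0.192, -0.981], [-0.0, -0.981, -0.192], [-1.0, 0.0, -0.0]]
```

View pics/s17.png

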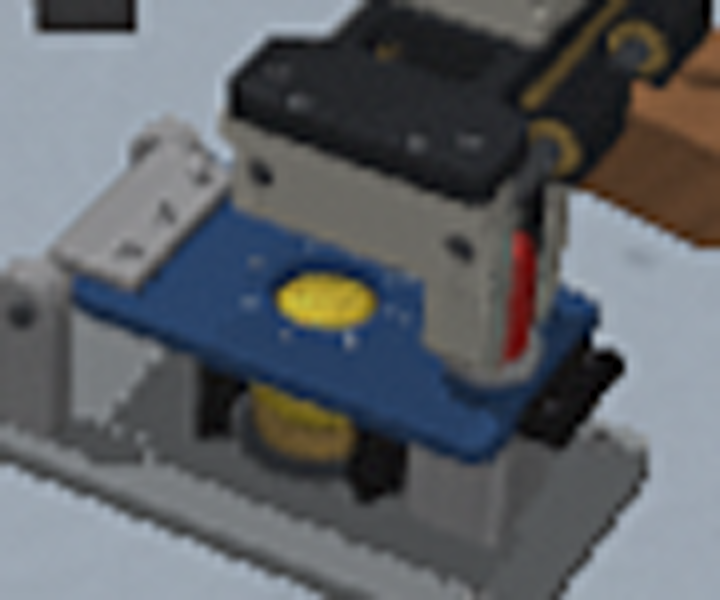

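The collar looks seated on the template (collar edge at (500,370)), with force +14 N at TCP z 77.7 (home predicted 77.9), but there is a 6 N side load and I saw little spring force on the way. Check the template's flatness by depth.

```bash
cat > lid.py <<'E'
from h import *
c=eyes.camera("scene");W=cloud(c);h=cv2.cvtColor(c["pixels"],cv2.COLOR_RGB2HSV).astype(int);H,S,V=h[...,0],h[...,1],h[...,2]
v,u=np.mgrid[0:384,0:512]
a=np.radians(11.2);j=np.array([np.cos(a),np.sin(a)]);k=np.array([-j[1],j[0]])
m=(abs(H-108)<10)&(S>110)&(V>90)&(u>250)&(u<330)&(v>180)&(v<235);P=W[m]
xj=(P[:,:2]-[505.9,-39])@j;yj=(P[:,:2]-[505.9,-39])@k
ok=(abs(P[:,2]-66)<8)&(abs(yj)<34)&(xj<60)&(xj>-66)
A=np.c_[xj[ok],yj[ok],np.ones(ok.sum())];f,res=np.linalg.lstsq(A,P[ok,2],rcond=None)[:2]
print("n",ok.sum(),"slope x",f[0].round(4),"slope y",f[1].round(4),"z hinge",(f[2]+70*f[0]).round(1),"z hole",(f[2]-50*f[0]).round(1),"rms",np.sqrt(res/ok.sum()))
cv2.imwrite("pics/lidm.png",(m*255).astype(np.uint8)[170:245,250:340])
t=W[250:290,330:360].reshape(-1,3);print("table z near",np.median(t,0))
E
python3 lid.py; python3 -c "
from h import *
st()"
```

```text
n 432 slope x -0.0016 slope y -0.0007 z hinge 63.5 z hole 63.7 rms [1.27081574]
table z near [335.45203068 -15.69594567   2.43051889]
t 24.3 pos [456.9 -48.6  77.7] F [-5.5  0.5 12.9] open 18.9 q [-0.35  0.26  1.94 -0.    0.94  1.03]
[[0.0, 0.192, -0.981], [-0.0, -0.981, -0.192], [-1.0, 0.0, -0.0]]
```

The template now measures flat (slope −0.002, top 63.7 mm at the hole; it was −0.036 before). I'll ease the side load slightly and hold to check it is steady.

```bash
python3 -m creep '[[1,0,0,0.04,0,0,0],[1,0,0,0.04,0,0,0],[1,0,0,0.04,0,0,0],[1,0,0,0.04,0,0,0],[1,0,0,0.04,0,0,0],[1,0,0,0.04,0,0,0],[1,0,0,0.04,0,0,0],[1,0,0,0.04,0,0,0]]' 60
python3 lid.py
python3 - <<'E'
from h import *
st()
c=eyes.camera("wrist");cv2.imwrite("pics/w18.png",c["pixels"][:,:,::-1])
c=eyes.camera("scene");cv2.imwrite("pics/s18.png",c["pixels"][:,:,::-1])
E
```

```text
clock: 25.3
tool_pos: [456.9, -48.6, 77.7]
tool_rot: [2.121, 0.205, -2.119]
ft_force: [-4.2, 2.0, 12.0]
opening: 0.206
n 431 slope x 0.0001 slope y 0.0005 z hinge 63.6 z hole 63.6 rms [1.25729863]
table z near [335.65171836 -15.96924488   2.53535812]
t 25.35 pos [456.9 -48.6  77.7] F [-4.1  1.4 12.3] open 19.1 q [-0.35  0.26  1.94  0.    0.93  1.03]
[[0.001, 0.192, -0.981], [-0.0, -0.981, -0.192], [-1.0, 0.0, -0.001]]
```

View pics/w18.png

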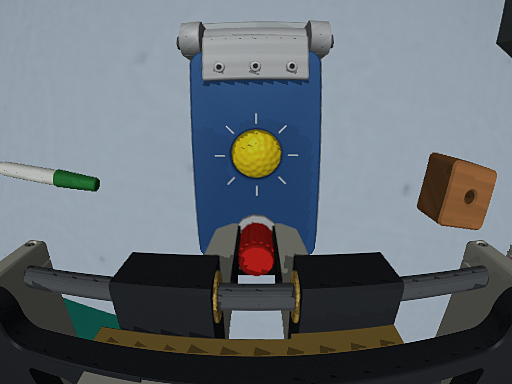

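View pics/s18.png

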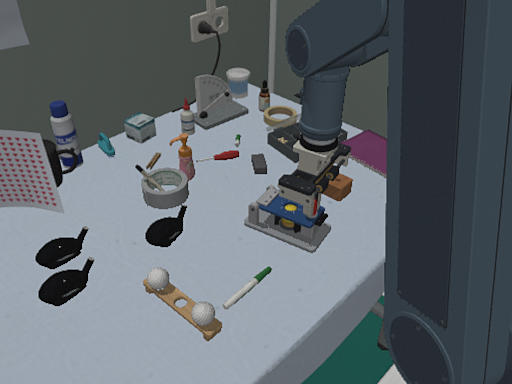

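The wrist view shows the ball in the window (256,153), the template flat and the knob still gripped (257,262). The scene view shows the white balls (158,278) and (203,314), marker (248,287) and club head (165,230) unmoved. The press is steady at 12 N.

```bash
python3 -c "
from workcell import finish_job
print(finish_job())"
```

```text
the job is handed in; nothing more can be done
None
```

The job is handed in at about 25 s, with the pin still gripped at 60 N and pressed down through the shut template.

I took the yellow ball from the rack's middle seat, lowered it onto the sprung seat and released it. I then swung the template down over it and put the pin through the brass-ringed hole into the block.

**Last checks**
- **Template:** depth shows it flat, with a slope of about 0.000 (it was −0.036 before pressing) and its top at 63.6 mm against the 64 mm given.
- **Collar:** the tool stood at 77.7 mm against the 77.9 mm I worked out for the collar fully home. The downward press held at about 12 N for the last second.
- **Other objects:** the two white balls, the marker and the club head look unmoved in the pictures.

**What did not agree**
- A side load of about 4 N stayed on the pin. I eased the tool 0.4 mm and it dropped from about 6 N.
- The wrist showed almost no spring force before the last millimetre, and the template rested at about 0.04 rad rather than the stated 0.06.
- The cameras disagreed with each other by a few millimetres, so I aimed mainly by the wrist camera.

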